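# Restock the swing-out prize tray

## Robot

A 7-joint arm with a two-finger parallel gripper is mounted at the origin on the work surface. World frame = base frame: x ahead of the robot, y to its left, z up, the work surface at z = 0. Lengths are in m, angles in rad, forces in N, time in s.
With the tool pointing down it reaches from about 0.375 to 0.925 m from the base axis. Payload 3.1 kg.
Tool frame: the origin (TCP) lies on the centre line of the jaws, within the pads' length; the fingertips stand 14 mm ahead of it and the grasp point (between the pads) lies 5 mm behind it; y points along the fingers, z is the direction in which the jaws open and shut, and the axes are right-handed (so a half turn about y gives the same grasp; the last joint's range is limited). The gripper opens to 85 mm and grips with 20 to 120 N. Pads are 22 mm wide; open, the fingers measure 114 mm over their backs; the gripper's body (76 mm by 85 mm) begins 54 mm behind the grasp point. The pads swing forward as they close: fully open they stand 13 mm farther back than shut.
Start: joints at [-1.238, 0.383, 0.044, 1.598, -0.018, 1.161, -0.05], TCP at [0.271, 0.591, 0.245] pointing down, gripper open.
Joint ranges: [-2.61, 2.61], [-0.41, 2.15], [-1.48, 1.57], [0, 2.5], [-1.57, 4.71], [0.05, 1.97], [-2.85, 2.85]. Speed limits (rad/s): [2.79, 2.79, 3.14, 3.14, 3.14, 3.14, 3.14].

## Interface

Orientations are given as a unit quaternion [x, y, z, w].
In Python, from cell import env, eyes, finish_job gives the robot as it stands.
- The arm moves only by the shell command python3 -m jog 'ROWS'. ROWS is JSON, a list that holds one entry, the list of rows, each a list of 7 numbers: the turn, a rotation vector about the tool's x, y, z normalised to -1 to 1, where 1 is 0.12 rad, then the shift along the tool's x, y, z normalised to -1 to 1, where 1 is 0.04 m, then the closure in counts, from 0 (fully open) to 255 (shut). A call has 1 to 20 rows; each row shifts and turns the commanded pose from where the row before left it, along the tool's axes as they then stand; what a row does not reach is not made up. A row lasts 1/12 s, in which the tool goes at most 41.7 mm and 7.16 degrees, less where a joint would pass 70% of its speed; a pose out of reach is approached as far as the arm can. A call with a number of a shift or a turn outside -1 to 1 is refused whole. A call with a gripper value outside its range is refused whole. The fingers move at their own pace and stop on an object; the grip force is fixed at half the most. Time passes only in rows, so rows that do not move let the fingers close. It gives the time, the measured TCP pose, the force and the opening at its end, in the units of the state.
- env.sense(): the state, without advancing time (a new reading comes with each control period).
- eyes.camera(name): name is "scene" or "side" or "wrist"; returns a dict with "img" (400x640x3 uint8, red, green, blue), "camera_matrix" (3x3 intrinsics, pixels), "R" (3x3) and "t" (3): a world point X has camera coordinates R X + t. Camera axes: x right, y down, z forward; pixel columns grow to the right and rows downward; lengths in m; the calibration is good to about 2 mm. A picture is of the moment at which its call begins. There is no depth.
- finish_job(): hands the job in, once; it reports no verdict.
The state is a dict: "time": time; "q": joint angles; "dq": joint speeds; "effort": joint torques, N m; "position": TCP position; "tcp_rot": TCP orientation; "wrist_force": force on the tool from outside, world axes, zero at the start; "moment": the same for the moment, N m; "grip_width": opening from 0.0 (shut) to 1.0 (fully open).
Only numpy, scipy, OpenCV 4.12 (cv2) and the standard library are available. Lean on these libraries where they do the work, as an engineer would, in place of code of your own. Each camera call takes 0.05 s, during which the arm holds its last target. There are 200 camera calls.

## Task

Push the free end of the brown display tray so that it swings about its pin out towards you, until it rests on the red loading stop. With the tray out there, move the faded grey-and-white sample tins from it into the red-floored wire returns basket and seat every new black-and-yellow tin upright, fully down in the recess of its own outline. Then push the tray's free end to swing it back home against the grey fence, tins still seated, leaving everything else on the counter where it stands.

Things in the scene. Friction and masses are not known exactly. Their poses are not given: they have to be found in the camera images.
- rig: Fixed fittings of the swing tray. Origin: axis of the steel pivot pin (12 mm thick, dark head 28 mm across, top at 34.5 mm), at counter height. At home the tray lies from the pin along this frame's -y; +x points away from the arm. The tray swings out from home towards the arm (-x).
- fence (a point): Middle of the near face of the grey back fence, on its top edge; rig frame x = +50.5, y = -120 mm. The fence is 20 mm high and 12 mm thick, from y = -30 to -210 mm in the rig frame, so the last 135 mm of the home tray reach past its end.
- stop (a point): Top centre of the red loading stop, an upright post 16 mm thick, 22 mm high, fixed at rig frame x = -137, y = -157 mm; the tray's near long side meets it when the tray has swung 25 degrees (0.436 rad) out from home.
- tray: Brown wooden tray on the counter, 375 x 100 x 26 mm, 0.6 kg. Its heel is captive on the pin (1.5 mm play); it turns about it, sliding on the counter at a push of a few newtons, and stays where left. Origin on the pin axis, underside; x along the tray to its free end (-30 to +345 mm), y across (+-50 mm), z up. Three recesses 12 mm deep, each 4 mm wider and longer than its tin.
- tray_tip (a point): middle of the tray's free end face, 345 mm from the pin, 13 mm above the counter.
- basket: Low open wire basket with a red floor, for returns, fixed; outside 290 mm along its x, 170 mm along its y, 50 mm high; rim wires 5 mm thick; floor surface at 5 mm. Origin: centre of its underside.
- recess_square (a point): where the centre of the square tin is when seated in the tray's square recess (56 x 56 mm square plus 4 mm; axes as the tray's): on the tray's centre line 85 mm from the pin, 38 mm above the counter.
- recess_oblong (a point): where the centre of the oblong tin is when seated in the tray's oblong recess (oblong, 84 mm along its x and 44 mm along its y plus 4 mm; axes as the tray's): on the tray's centre line 178 mm from the pin, 38 mm above the counter.
- recess_round (a point): where the centre of the round tin is when seated in the tray's round recess (round, 64 mm across plus 4 mm; axes as the tray's): on the tray's centre line 272 mm from the pin, 38 mm above the counter.
- new_square_c (a point): centre (half-way up) of the new tin: black with a yellow lid, 56 x 56 mm square, 48 mm high, 0.12 kg. May be absent. x, y along its sides, z up.
- old_square_c (a point): centre (half-way up) of the faded sample tin: pale grey with a white lid, 56 x 56 mm square, 48 mm high, 0.12 kg; starts in the tray's square recess, axes as the tray's, top 62 mm above the counter. May be absent.
- new_oblong_c (a point): centre (half-way up) of the new tin: black with a yellow lid, oblong, 84 mm along its x and 44 mm along its y, 48 mm high, 0.12 kg. May be absent. x, y along its sides, z up.
- old_oblong_c (a point): centre (half-way up) of the faded sample tin: pale grey with a white lid, oblong, 84 mm along its x and 44 mm along its y, 48 mm high, 0.12 kg; starts in the tray's oblong recess, axes as the tray's, top 62 mm above the counter. May be absent.
- new_round_c (a point): centre (half-way up) of the new tin: black with a yellow lid, round, 64 mm across, 48 mm high, 0.12 kg. May be absent. x, y along its sides, z up.
- old_round_c (a point): centre (half-way up) of the faded sample tin: pale grey with a white lid, round, 64 mm across, 48 mm high, 0.12 kg; starts in the tray's round recess, axes as the tray's, top 62 mm above the counter. May be absent.
- tape_roll: Bystander, not part of the job: roll of amber tape lying flat, 90 mm across, 24 high. Origin: centre of its underside.
- jar: Bystander, not part of the job: low white jar with a blue lid, 60 mm wide, 65 high. Origin: centre of its underside.
- pen_cup: Bystander, not part of the job: blue cup of pens, 72 mm wide, 95 high (170 with pens). Origin: centre of its underside.
- sticker_box: Bystander, not part of the job: small blue box with a white lid, 50 x 50 x 60 mm. Origin: centre of its underside.
- marker: Bystander, not part of the job: green marker pen lying on the counter, 120 mm long along its y, 16 mm wide and high. Origin: centre of its underside.
Things that resemble listed ones, but are neither listed nor needed, are in the scene too. Leave any orange or pink look-alike of the part that bears old_round_c alone.

How it is judged:
By the outcome, as a careful person would: the job done as asked, in the order asked, and still so for the second after the job is handed in, with the robot touching nothing.
Of new_square, new_oblong, new_round only 2 to 3 are there at a start; the rules pass over those that are not, and their reading is None.
Of old_square, old_oblong, old_round only 2 to 3 are there at a start; the rules pass over those that are not, and their reading is None.
At some moment in a run one of new_square, new_oblong, new_round, old_square, old_oblong, old_round may be knocked a few centimetres aside while the robot is not near it.
It also fails if it takes over 210 s, if anything falls off the work surface, if the arm or the gripper's body presses on something with over 40 N, if the wrist force passes 120 N, or if a joint passes its speed limit or range.

## Working session

There is one attempt and no reset: what is moved stays moved. The work goes in short steps, Python scripts to look and compute and a shell command to move; the robot and the scene stay as the last step left them, time stands still between calls to the robot, and variables do not carry over. Pictures are saved under pics/ and viewed, about 12 in all and at most 16, crops included, and the job is handed in when it is done.

```bash
ls; mkdir -p pics
cat > h.py <<'E'
import numpy as np, cv2
from scipy.spatial.transform import Rotation as Rn
from cell import env, eyes
def shot(name,fn=None):
    c=eyes.camera(name)
    if fn: cv2.imwrite('pics/'+fn,c['img'][:,:,::-1]); np.savez('pics/'+fn+'.npz',**{k:np.array(c[k]) for k in('img','camera_matrix','R','t')})
    return c
def ray(c,u,v,z):
    K,R,t=map(np.array,(c['camera_matrix'],c['R'],c['t'])); d=R.T@np.linalg.inv(K)@[u,v,1.]; o=-R.T@t
    return o+d*(z-o[2])/d[2]
def proj(c,X):
    K,R,t=map(np.array,(c['camera_matrix'],c['R'],c['t'])); p=K@(R@np.array(X)+t); return p[:2]/p[2]
E
python3 - <<'E'
from h import *
s=env.sense(); print(s)
print(Rn.from_quat(s['tcp_rot']).as_matrix().round(3))
for n in('scene','side','wrist'):
    c=shot(n,n+'0.png'); print(n,-np.array(c['R']).T@np.array(c['t']))
E
```

```text
pics
{'time': 0.0, 'q': array([-1.23779908,  0.38389089,  0.04384507,  1.59959292, -0.01789278,
        1.16120206, -0.04990458]), 'dq': array([-0.00017772, -0.00041919, -0.00034751,  0.00113325, -0.00043849,
        0.00039027, -0.00055939]), 'effort': array([ 4.31618191e-04, -4.33452845e+01,  1.02481216e+00, -2.49513566e+01,
        1.06507220e-02,  1.14779931e-02,  2.22937410e-05]), 'position': array([0.27106601, 0.58977126, 0.24384242]), 'tcp_rot': array([ 0.691714  , -0.1512604 ,  0.1509623 , -0.68982781]), 'wrist_force': array([ 1.16196809, -0.30886699,  0.26911057]), 'moment': array([0.01499302, 0.00877485, 0.00679598]), 'grip_width': 0.9988604135103136}
[[ 0.909 -0.001  0.418]
 [-0.418 -0.003  0.909]
 [ 0.    -1.    -0.003]]
scene [1.14520347 1.03905157 1.02776255]
side [-0.17286309 -0.60056524  1.02325956]
wrist [0.19460397 0.62514597 0.37310363]
```

View pics/scene0.png

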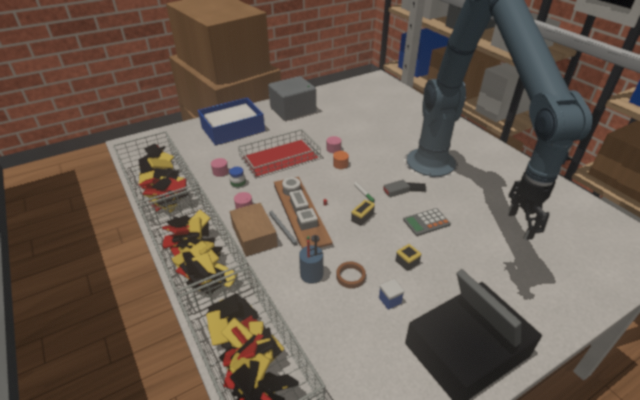

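View pics/side0.png

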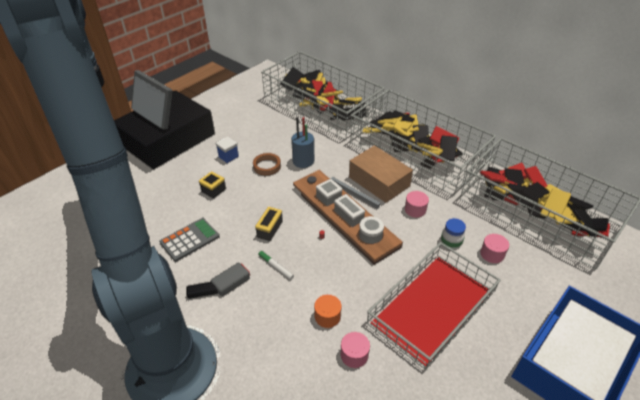

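The scene view shows the tray from the pin (about side px 311,180) to its free end (about 388,250). It has three old tins on it: square, oblong and round. The new tins are a square (side 212,184) and an oblong (269,222); I see no new round one. The red stop is at (322,234) and the basket at (435,300).

Run:
```python
from h import *
C={n:dict(np.load(f'pics/{n}0.png.npz')) for n in('scene','side')}
im=C['side']['img'][:,:,::-1]
a=cv2.resize(im[160:300,190:430],None,fx=3.3,fy=3.3,interpolation=cv2.INTER_CUBIC)
cv2.imwrite('pics/crop1.png',a)
for n,c in C.items():
    hsv=cv2.cvtColor(c['img'],cv2.COLOR_RGB2HSV)
    for col,lo,hi,z in(('yellow',(20,120,90),(35,255,255),.048),('red',(0,150,80),(6,255,255),.01),('red2',(174,150,80),(180,255,255),.01),('brown',(5,80,50),(18,200,190),.026)):
        m=cv2.inRange(hsv,lo,hi); k,l,st,ce=cv2.connectedComponentsWithStats(m)
        for i in range(1,k):
            if st[i,4]<12: continue
            p=ray(c,*ce[i],z)
            if not(.2<p[0]<1.0 and -.6<p[1]<.6): continue
            cn=cv2.findContours((l==i).astype(np.uint8),0,2)[0][0]
            r=cv2.minAreaRect(np.array([ray(c,*q[0],z)[:2]*1000 for q in cn],np.float32))
            print(n,col,st[i,4],ce[i].round(),p.round(3),np.round(r[0]),np.round(r[1]),round(r[2]),cv2.boxPoints(r).round().tolist() if col=='brown' else '')
```

```text
scene yellow 281 [161. 161.] [ 0.961 -0.497  0.048] [ 964. -506.] [117.  96.] 71 
scene yellow 13 [179. 178.] [ 0.934 -0.351  0.048] [ 934. -350.] [12. 21.] 39 
scene yellow 119 [363. 210.] [0.446 0.148 0.048] [441. 142.] [89. 41.] 20 
scene yellow 312 [198. 222.] [ 0.953 -0.08   0.048] [959. -76.] [128.  65.] 53 
scene yellow 835 [201. 256.] [0.993 0.07  0.048] [1008.   75.] [161. 129.] 89 
scene yellow 139 [408. 255.] [0.447 0.391 0.048] [443. 386.] [55. 54.] 7 
scene yellow 18 [228. 272.] [0.947 0.175 0.048] [947. 175.] [24.  7.] 5 
scene yellow 57 [229. 281.] [0.955 0.206 0.048] [954. 205.] [34. 22.] 58 
scene yellow 42 [278. 344.] [0.926 0.461 0.048] [927. 457.] [ 7. 49.] 7 
scene yellow 50 [264. 341.] [0.953 0.433 0.048] [953. 433.] [11. 33.] 80 
scene red 591 [277. 153.] [ 0.519 -0.369  0.01 ] [ 515. -369.] [ 76. 244.] 88 
scene red 123 [176. 184.] [ 0.948 -0.372  0.01 ] [ 945. -370.] [68. 59.] 59 
scene red 50 [247. 321.] [0.958 0.331 0.01 ] [957. 332.] [29. 20.] 24 
scene red 83 [239. 335.] [0.995 0.362 0.01 ] [995. 362.] [13. 54.] 9 
scene red 195 [250. 348.] [0.985 0.413 0
[... 2849 characters left out ...]
.0, 208.0]]
side brown 19 [344. 192.] [0.672 0.062 0.026] [673.  61.] [18. 12.] 40 [[662.0, 60.0], [670.0, 51.0], [683.0, 62.0], [676.0, 71.0]]
side brown 29 [366. 214.] [ 0.645 -0.044  0.026] [648. -44.] [24. 17.] 38 [[634.0, -44.0], [644.0, -58.0], [663.0, -43.0], [653.0, -29.0]]
side brown 48 [182. 231.] [0.259 0.294 0.026] [260. 295.] [17. 36.] 84 [[241.0, 288.0], [277.0, 284.0], [279.0, 301.0], [243.0, 305.0]]
side brown 50 [169. 238.] [0.217 0.299 0.026] [218. 300.] [17. 37.] 80 [[198.0, 295.0], [234.0, 288.0], [237.0, 305.0], [201.0, 311.0]]
side brown 285 [327. 320.] [ 0.309 -0.187  0.026] [ 312. -183.] [52. 64.] 34 [[273.0, -171.0], [308.0, -224.0], [351.0, -195.0], [316.0, -142.0]]
```

View pics/crop1.png

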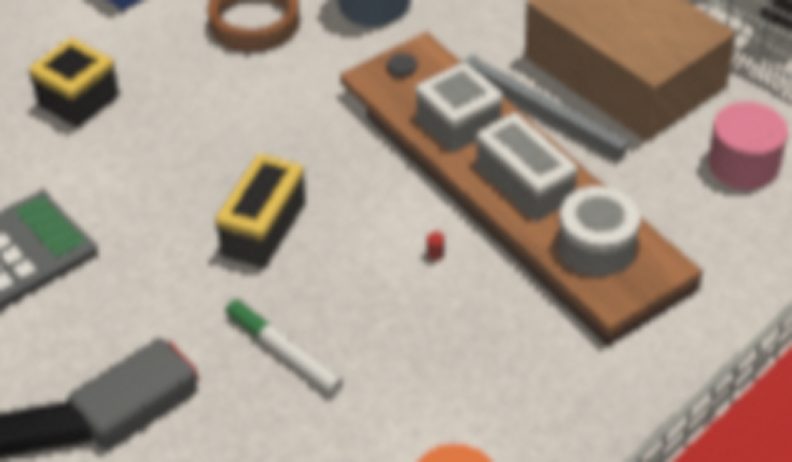

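Run:
```python
from h import *
C={n:dict(np.load(f'pics/{n}0.png.npz')) for n in('scene','side')}
s=C['side']; f=lambda u,v:(190+u/3.3,160+v/3.3)
for nm,u,v,z in(('pin',402,64,.0345),('stop',435,236,.022),('fA',470,66,.02),('fB',614,152,.02),('sq',459,87,.062),('ob',525,149,.062),('rd',600,213,.062)): print(nm,ray(s,*f(u,v),z).round(4))
c=C['scene']; a=cv2.resize(c['img'][140:290,220:430,::-1],None,fx=3.8,fy=3.8,interpolation=cv2.INTER_CUBIC); cv2.imwrite('pics/crop2.png',a)
```

```text
pin [0.6443 0.1639 0.0345]
stop [0.5134 0.0078 0.022 ]
fA [0.6958 0.126  0.02  ]
fB [ 0.6931 -0.0423  0.02  ]
sq [0.6321 0.0848 0.062 ]
ob [ 0.6103 -0.0075  0.062 ]
rd [ 0.5932 -0.0996  0.062 ]
```

View pics/crop2.png

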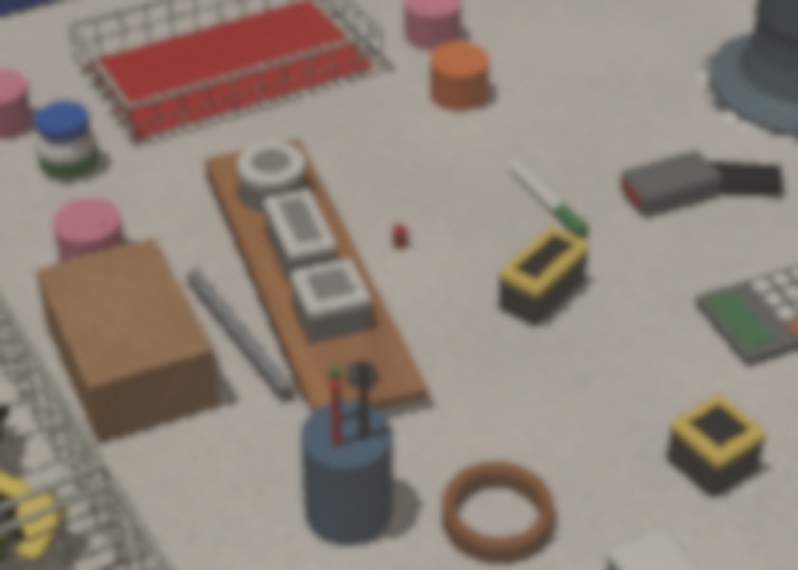

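The tray already sits about 12° out from home: the fence runs almost along -y, but the tins lie on a line 12° off. The stop agrees with the rig geometry. I'll get the bystanders' rough positions and plan the first push.

```bash
cat >> h.py <<'E'
def plan(x,y,z,yawdeg=None):
    "yaw = direction of tool z in the world. prints turn about tool y (units) then shift in tool axes after it (units), from measured pose"
    s=env.sense(); R=Rn.from_quat(s['tcp_rot']).as_matrix(); p=np.array(s['position'])
    cy=np.degrees(np.arctan2(R[1,2],R[0,2]))
    if yawdeg is None: yawdeg=cy
    a=(yawdeg-cy+180)%360-180
    t=np.radians(yawdeg); Z=np.array([np.cos(t),np.sin(t),0]); Y=np.array([0,0,-1.]); X=np.cross(Y,Z)
    d=np.array([x,y,z])-p
    print('t%.1f'%s['time'],'pos',p.round(4),'yaw %.1f'%cy,'| turn y units %.2f'%(-np.radians(a)/.12),'| shift units',(np.array([X@d,Y@d,Z@d])/.04).round(2))
E
python3 - <<'E'
from h import *
C={n:dict(np.load(f'pics/{n}0.png.npz')) for n in('scene','side')}
f=lambda u,v:(220+u/3.8,140+v/3.8)
s=C['scene']
for nm,u,v,z in(('cup',347,425,.095),('pin?',363,372,.0345),('stop',400,231,.022),('pinktop',88,217,.048),('jartop',62,117,.065),('pinkR',433,5,.048),('orange',460,58,.048),('fA',195,272,.02),('fB',290,385,.02),('sq',332,283,.062),('ob',300,220,.062),('rd',270,162,.062)): print(nm,ray(s,*f(u,v),z).round(3))
plan(.69,-.18,.244,-24)
E
```

```text
cup [0.718 0.267 0.095]
pin? [0.648 0.171 0.034]
stop [0.516 0.015 0.022]
pinktop [ 0.771 -0.125  0.048]
jartop [ 0.738 -0.262  0.065]
pinkR [ 0.3   -0.272  0.048]
orange [ 0.331 -0.169  0.048]
fA [ 0.708 -0.034  0.02 ]
fB [0.702 0.14  0.02 ]
sq [0.629 0.086 0.062]
ob [ 0.612 -0.005  0.062]
rd [ 0.595 -0.096  0.062]
t0.1 pos [0.2711 0.59   0.2442] yaw 65.3 | turn y units 12.99 | shift units [13.33  0.   17.4 ]
```

```bash
python3 -m jog '[[[0,1,0,0,0,0,255],[0,1,0,0,0,0,255],[0,1,0,0,0,0,255],[0,1,0,0,0,0,255],[0,1,0,0,0,0,255],[0,1,0,0,0,0,255],[0,1,0,0,0,0,255],[0,1,0,0,0,0,255],[0,1,0,0,0,0,255],[0,1,0,0,0,0,255],[0,1,0,0,0,0,255],[0,1,0,0,0,0,255],[0,1,0,0,0,0,255],[0,0,0,0,0,0,255]]]'
python3 -m jog '[[[0,0,0,0.6,0,0.8,255],[0,0,0,0.6,0,0.8,255],[0,0,0,0.6,0,0.8,255],[0,0,0,0.6,0,0.8,255],[0,0,0,0.6,0,0.8,255],[0,0,0,0.6,0,0.8,255],[0,0,0,0.6,0,0.8,255],[0,0,0,0.6,0,0.8,255],[0,0,0,0.6,0,0.8,255],[0,0,0,0.6,0,0.8,255],[0,0,0,0.6,0,0.8,255],[0,0,0,0.6,0,0.8,255],[0,0,0,0.6,0,0.8,255],[0,0,0,0.6,0,0.8,255],[0,0,0,0.6,0,0.8,255],[0,0,0,0.6,0,0.8,255],[0,0,0,0.6,0,0.8,255],[0,0,0,0.6,0,0.8,255],[0,0,0,0.6,0,0.8,255],[0,0,0,0,0,0,255]]]'
python3 -c "
from h import *
plan(.68,-.165,.03,-24)"
```

```text
time: 1.32
position: [0.2711, 0.5903, 0.2447]
tcp_rot: [0.385, -0.593, 0.594, -0.384]
wrist_force: [-0.4, -0.3, -0.2]
grip_width: -0.001
time: 2.98
position: [0.6419, -0.0857, 0.2456]
tcp_rot: [0.383, -0.592, 0.598, -0.381]
wrist_force: [-0.8, -2.0, 1.2]
grip_width: -0.001
t3.0 pos [ 0.6419 -0.0857  0.2456] yaw -24.6 | turn y units -0.09 | shift units [1.42 5.39 1.68]
```

```bash
python3 -m jog '[[[0,0,0,0.7,0,0.85,255],[0,0,0,0.7,0,0.85,255],[0,0,0,0,0.9,0,255],[0,0,0,0,0.9,0,255],[0,0,0,0,0.9,0,255],[0,0,0,0,0.9,0,255],[0,0,0,0,0.9,0,255],[0,0,0,0,0.6,0,255],[0,0,0,0,0.3,0,255],[0,0,0,0,0,0,255]]]'
python3 -c "
from h import *
plan(.68,-.165,.03,-24)
shot('side','side1.png')"
```

```text
time: 3.82
position: [0.6747, -0.1468, 0.025]
tcp_rot: [-0.387, 0.595, -0.591, 0.384]
wrist_force: [-0.3, 0.4, -0.6]
grip_width: 0.001
t3.8 pos [ 0.6747 -0.1468  0.025 ] yaw -23.9 | turn y units 0.01 | shift units [ 0.36 -0.12  0.31]
```

View pics/side1.png

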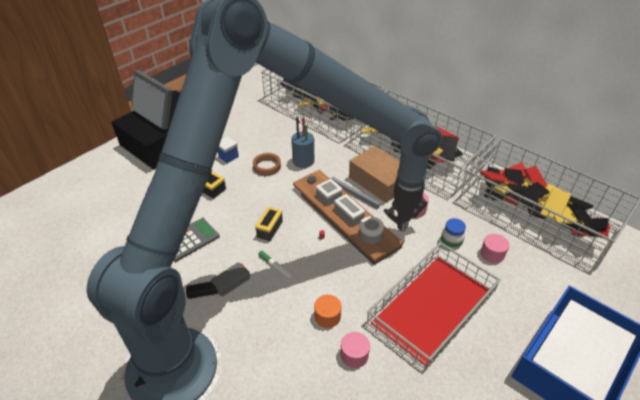

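The gripper is behind the tray's free end (side px 405,215), clear of the pink tin. Now I'll push slowly towards the arm.

```bash
python3 -m jog '[[[0,0,0,0,0,-0.15,255],[0,0,0,0.02,0,-0.15,255],[0,0,0,0.02,0,-0.12,255],[0,0,0,0.02,0,-0.12,255],[0,0,0,0.02,0,-0.12,255],[0,0,0,0.02,0,-0.12,255],[0,0,0,0.02,0,-0.12,255],[0,0,0,0.02,0,-0.12,255],[0,0,0,0.02,0,-0.12,255],[0,0,0,0.02,0,-0.12,255],[0,0,0,0.02,0,-0.12,255],[0,0,0,0.02,0,-0.12,255],[0,0,0,0.02,0,-0.12,255],[0,0,0,0.02,0,-0.12,255]]]'
python3 -m jog '[[[0,0,0,0.02,0,-0.1,255],[0,0,0,0.02,0,-0.1,255],[0,0,0,0.02,0,-0.1,255]]]'
```

```text
time: 5.03
position: [0.6106, -0.132, 0.0302]
tcp_rot: [0.384, -0.592, 0.595, -0.385]
wrist_force: [3.4, -5.5, 1.0]
grip_width: 0.001
time: 5.28
position: [0.5986, -0.1295, 0.0302]
tcp_rot: [0.384, -0.592, 0.595, -0.385]
wrist_force: [3.6, -5.5, 1.9]
grip_width: 0.003
```

```bash
python3 -m jog '[[[0,0,0,0.02,0,-0.1,255],[0,0,0,0.02,0,-0.08,255],[0,0,0,0.02,0,-0.08,255],[0,0,0,0,0,0,255]]]'
python3 -m jog '[[[0,0,0,0.0,0,-0.05,255],[0,0,0,0.0,0,-0.05,255],[0,0,0,0.0,0,-0.05,255],[0,0,0,0,0,0,255]]]'
```

```text
time: 5.62
position: [0.5876, -0.1268, 0.0301]
tcp_rot: [0.384, -0.592, 0.595, -0.384]
wrist_force: [2.6, -3.8, 2.0]
grip_width: -0.002
time: 5.95
position: [0.5845, -0.1256, 0.0305]
tcp_rot: [0.383, -0.591, 0.596, -0.385]
wrist_force: [5.5, -7.3, -1.4]
grip_width: 0.001
```

```bash
python3 -m jog '[[[0,0,0,0.0,0,-0.05,255],[0,0,0,0.0,0,-0.05,255],[0,0,0,0,0,0,255]]]'
python3 -m jog '[[[0,0,0,0.0,0,-0.05,255],[0,0,0,0.0,0,-0.05,255],[0,0,0,0,0,0,255]]]'
python3 -c "
from h import *
shot('side','side2.png')
c=dict(np.load('pics/side2.png.npz'));cv2.imwrite('pics/crop3.png',cv2.resize(c['img'][160:300,240:440,::-1],None,fx=3.5,fy=3.5,interpolation=cv2.INTER_CUBIC))"
```

```text
time: 6.2
position: [0.5841, -0.1251, 0.0315]
tcp_rot: [0.382, -0.589, 0.599, -0.387]
wrist_force: [9.9, -8.2, -1.9]
grip_width: 0.001
time: 6.45
position: [0.5836, -0.125, 0.0327]
tcp_rot: [0.38, -0.586, 0.601, -0.388]
wrist_force: [14.2, -9.6, -4.4]
grip_width: 0.005
```

View pics/crop3.png

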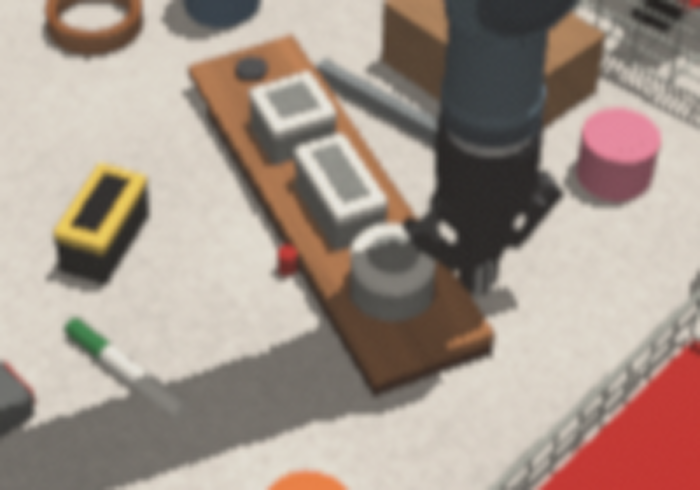

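The tray rests against the red stop (crop px 288,260) and the force has risen to 17 N. I'll retract and look from above with the wrist camera.

```bash
python3 -m jog '[[[0,0,0,0,0,0.5,255],[0,0,0,0,0,0.7,255],[0,0,0,0,0,0.5,255],[0,0,0,0,-0.9,0,0],[0,0,0,0,-0.9,0,0],[0,0,0,0,-0.9,0,0],[0,0,0,0,-0.9,0,0],[0,0,0,0,-0.9,0,0],[0,0,0,-0.8,-0.9,-0.8,0],[0,0,0,-0.8,0,-0.8,0],[0,0,0,-0.8,0,-0.8,0],[0,0,0,-0.8,0,-0.8,0],[0,0,0,0,0,0,0]]]'
cat >> h.py <<'E'
def blobs(c,kind,z,rect=(.3,.9,-.5,.5)):
    "masked lids in the picture -> points on plane z: centre of minAreaRect, size, angle mm/deg"
    hsv=cv2.cvtColor(c['img'],cv2.COLOR_RGB2HSV)
    lo,hi={'yellow':((20,110,80),(35,255,255)),'white':((0,0,195),(180,40,255)),'brown':((5,80,40),(18,210,200)),'red':((0,150,60),(6,255,255))}[kind]
    m=cv2.inRange(hsv,lo,hi); out=[]
    for cn in cv2.findContours(m,0,2)[0]:
        if cv2.contourArea(cn)<15: continue
        P=np.array([ray(c,*q[0],z)[:2]*1000 for q in cn],np.float32); r=cv2.minAreaRect(P)
        if rect[0]*1000<r[0][0]<rect[1]*1000 and rect[2]*1000<r[0][1]<rect[3]*1000: print(kind,np.round(r[0],1),np.round(r[1]),'ang %.1f'%r[2],'circ',np.round(cv2.minEnclosingCircle(P)[1]*2))
E
python3 -c "
from h import *
plan(.6,-.05,.25,-24)
c=shot('wrist','w1.png'); c=dict(c)
print(-np.array(c['R']).T@np.array(c['t']))
blobs(c,'white',.062); blobs(c,'brown',.026); blobs(c,'yellow',.048)
"
```

```text
time: 7.58
position: [0.5755, 0.0143, 0.2328]
tcp_rot: [-0.391, 0.595, -0.585, 0.388]
wrist_force: [-0.2, 2.3, -0.9]
grip_width: 1.001
t7.6 pos [0.5755 0.0143 0.2328] yaw -23.1 | turn y units 0.13 | shift units [ 1.22 -0.43  1.21]
[0.60971371 0.09034535 0.3623321 ]
brown [ 361.4 -165.4] [70. 32.] ang 90.0 circ 72.0
brown [811.3  12.7] [171. 148.] ang 83.8 circ 225.0
brown [574.8   3.2] [328. 101.] ang 65.1 circ 341.0
yellow [439.8 135.5] [85. 45.] ang 20.3 circ 94.0
```

View pics/w1.png

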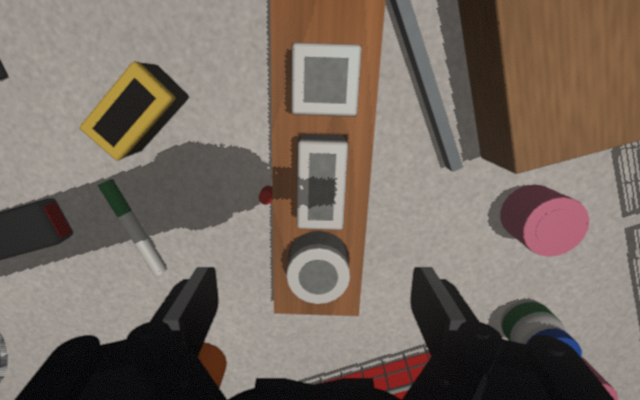

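The wrist view from above shows the tray resting against the stop (265,195). Lid centres are square (326,79), oblong (323,184) and round (319,273). The new oblong is at (132,110).

Run:
```python
from h import *
c=dict(np.load('pics/w1.png.npz'))
for n,u,v in(('sq',326,79),('ob',323,184),('rd',319,273)): print(n,ray(c,u,v,.062).round(4))
for n,u,v,z in(('endL',274,313,.026),('endR',359,315,.026),('stop',266,195,.022)): print(n,ray(c,u,v,z).round(4))
s=dict(np.load('pics/side0.png.npz'))
# basket rim corners from the first side view, by red floor hull
m=cv2.inRange(cv2.cvtColor(s['img'],cv2.COLOR_RGB2HSV),(0,150,60),(6,255,255)); m[:240]=0
m=cv2.morphologyEx(m,cv2.MORPH_CLOSE,np.ones((7,7)))
cn=max(cv2.findContours(m,0,2)[0],key=cv2.contourArea)
print('floor poly',[ray(s,*q[0],.005)[:2].round(3).tolist() for q in cv2.approxPolyDP(cn,6,True)])
```

```text
sq [0.6165 0.091  0.062 ]
ob [0.5793 0.0082 0.062 ]
rd [ 0.5398 -0.0762  0.062 ]
endL [ 0.4616 -0.1253  0.026 ]
endR [ 0.5529 -0.1662  0.026 ]
stop [0.5153 0.0094 0.022 ]
floor poly [[0.659, -0.277], [0.394, -0.264], [0.377, -0.414], [0.648, -0.42]]
```

```bash
python3 -c "
from h import *
plan(.5398,-.0762,.047,-24.6)"
```

```text
t7.6 pos [0.5767 0.0096 0.2332] yaw -23.3 | turn y units 0.19 | shift units [2.34 4.65 0.05]
```

```bash
python3 -m jog '[[[0,0.1,0,0.8,0,0,0],[0,0,0,0.8,0,0,0],[0,0,0,0.74,0.6,0.05,0],[0,0,0,0,0.9,0,0],[0,0,0,0,0.9,0,0],[0,0,0,0,0,0,0],[0,0,0,0,0,0,0],[0,0,0,0,0,0,0]]]'
python3 -c "
from h import *
plan(.5398,-.0762,.047,-24.6)"
```

```text
time: 8.3
position: [0.5438, -0.0856, 0.1401]
tcp_rot: [-0.381, 0.596, -0.595, 0.381]
wrist_force: [0.5, -0.8, -0.2]
grip_width: 0.999
t8.3 pos [ 0.5438 -0.0856  0.1401] yaw -24.7 | turn y units -0.02 | shift units [-0.17  2.33 -0.19]
```

```bash
python3 -m jog '[[[0,0,0,-0.17,0.5,-0.19,0],[0,0,0,0,0.7,0,0],[0,0,0,0,0.7,0,0],[0,0,0,0,0.4,0,0],[0,0,0,0,0,0,0],[0,0,0,0,0,0,0]]]'
python3 -c "
from h import *
plan(.5398,-.0762,.047,-24.6)"
```

```text
time: 8.8
position: [0.5409, -0.0758, 0.0487]
tcp_rot: [0.381, -0.595, 0.596, -0.382]
wrist_force: [0.5, 0.2, 0.2]
grip_width: 1.001
t8.8 pos [ 0.5409 -0.0758  0.0487] yaw -24.7 | turn y units -0.01 | shift units [ 0.02  0.04 -0.02]
```

```bash
python3 -m jog '[[[0,0,0,0,0,0,255],[0,0,0,0,0,0,255],[0,0,0,0,0,0,255],[0,0,0,0,0,0,255],[0,0,0,0,0,0,255],[0,0,0,0,0,0,255],[0,0,0,0,-0.4,0,255],[0,0,0,0,-0.7,0,255],[0,0,0,0,-0.8,0,255],[0,0,0,0,-0.8,0,255],[0,0,0,0,-0.3,0,255],[0,0,0,0,0,0,255]]]'
python3 -c "
from h import *
plan(.60,-.345,.15,-92)
c=shot('wrist','w2.png')
m=cv2.inRange(cv2.cvtColor(c['img'],cv2.COLOR_RGB2HSV),(0,150,60),(6,255,255))
"
```

```text
time: 9.8
position: [0.543, -0.0766, 0.1718]
tcp_rot: [0.378, -0.594, 0.597, -0.384]
wrist_force: [-0.5, -0.2, -1.0]
grip_width: 0.729
t9.8 pos [ 0.543  -0.0766  0.1718] yaw -24.8 | turn y units 9.78 | shift units [-1.66  0.55  6.66]
```

```bash
python3 -m jog '[[[0,1,0,0,0,0,255],[0,1,0,0,0,0,255],[0,1,0,0,0,0,255],[0,1,0,0,0,0,255],[0,1,0,0,0,0,255],[0,1,0,0,0,0,255],[0,1,0,0,0,0,255],[0,1,0,0,0,0,255],[0,1,0,0,0,0,255],[0,0.8,0,0,0,0,255],[0,0,0,-0.3,0,0.9,255],[0,0,0,-0.3,0,0.9,255],[0,0,0,-0.3,0,0.9,255],[0,0,0,-0.3,0,0.9,255],[0,0,0,-0.3,0,0.9,255],[0,0,0,-0.2,0,0.9,255],[0,0,0,0,0,0.9,255],[0,0,0,0,0,0.3,255],[0,0,0,0,0,0,255],[0,0,0,0,0,0,255]]]'
python3 -c "
from h import *
plan(.60,-.345,.15,-92)
c=shot('wrist','w2.png')
"
```

```text
time: 11.52
position: [0.5956, -0.3429, 0.1647]
tcp_rot: [0.013, 0.708, -0.706, -0.016]
wrist_force: [0.8, 1.5, -1.0]
grip_width: 0.728
t11.5 pos [ 0.5956 -0.3429  0.1647] yaw -92.3 | turn y units -0.05 | shift units [-0.11  0.37  0.05]
```

View pics/w2.png

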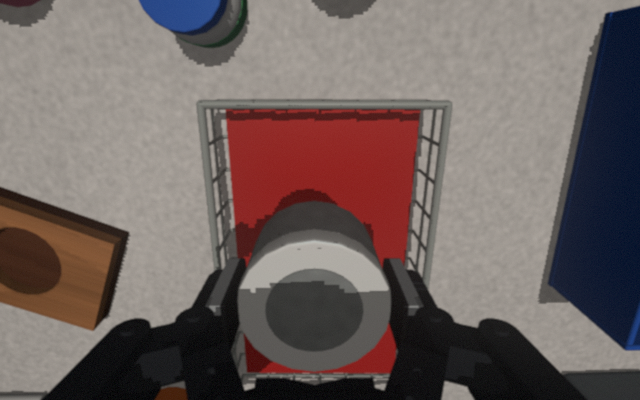

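```bash
python3 -c "
from h import *
c=dict(np.load('pics/w2.png.npz'))
for u,v in((200,103),(450,103)): print(ray(c,u,v,.05))
for u,v in((230,112),(418,112),(245,372),(388,374)): print(ray(c,u,v,.005))
"
```

```text
[ 0.6682881  -0.26725832  0.05      ]
[ 0.66139772 -0.43932963  0.05      ]
[ 0.65802387 -0.2762018   0.005     ]
[ 0.6518371  -0.43081671  0.005     ]
[ 0.3828336  -0.25908656  0.005     ]
[ 0.37396114 -0.41492934  0.005     ]
```

```bash
python3 -m jog '[[[0,0,0,-0.16,0.5,0.2,255],[0,0,0,0,0.8,0,255],[0,0,0,0,0.8,0,255],[0,0,0,0,0.6,0,255],[0,0,0,0,0.2,0,255],[0,0,0,0,0.15,0,255],[0,0,0,0,0,0,255],[0,0,0,0,0,0,255]]]'
python3 -c "
from h import *
plan(.602,-.351,.04,-92)"
```

```text
time: 12.23
position: [0.605, -0.3504, 0.0465]
tcp_rot: [-0.013, -0.707, 0.707, 0.012]
wrist_force: [0.6, -1.0, -2.4]
grip_width: 0.726
t12.2 pos [ 0.605  -0.3504  0.0465] yaw -92.1 | turn y units -0.01 | shift units [0.07 0.16 0.02]
```

```bash
python3 -m jog '[[[0,0,0,0,0.08,0,255],[0,0,0,0,0.06,0,255],[0,0,0,0,0,0,255],[0,0,0,0,0,0,0],[0,0,0,0,0,0,0],[0,0,0,0,0,0,0],[0,0,0,0,0,0,0],[0,0,0,0,0,0,0],[0,0,0,0,-0.5,0,0],[0,0,0,0,-0.9,0,0],[0,0,0,0,-0.9,0,0],[0,0,0,0,-0.9,0,0],[0,0,0,0,-0.5,0,0],[0,0,0,0,0,0,0]]]'
python3 -c "
from h import *
plan(.5793,.0082,.18,-24.6)"
```

```text
time: 13.4
position: [0.6065, -0.3538, 0.1949]
tcp_rot: [-0.017, -0.705, 0.709, 0.01]
wrist_force: [-0.1, 0.2, 1.3]
grip_width: 0.999
t13.4 pos [ 0.6065 -0.3538  0.1949] yaw -92.2 | turn y units -9.83 | shift units [-7.95  0.37 -4.39]
```

```bash
python3 -m jog '[[[0,-1,0,0,0,0,0],[0,-1,0,0,0,0,0],[0,-1,0,0,0,0,0],[0,-1,0,0,0,0,0],[0,-1,0,0,0,0,0],[0,-1,0,0,0,0,0],[0,-1,0,0,0,0,0],[0,-1,0,0,0,0,0],[0,-1,0,0,0,0,0],[0,-0.8,0,0,0,0,0],[0,0,0,-0.8,0,-0.44,0],[0,0,0,-0.8,0,-0.44,0],[0,0,0,-0.8,0,-0.44,0],[0,0,0,-0.8,0,-0.44,0],[0,0,0,-0.8,0,-0.44,0],[0,0,0,-0.8,0,-0.44,0],[0,0,0,-0.8,0,-0.44,0],[0,0,0,-0.8,0,-0.44,0],[0,0,0,-0.8,0,-0.44,0],[0,0,0,-0.8,0,-0.44,0]]]'
python3 -m jog '[[[0,0,0,0,0.4,0,0],[0,0,0,0,0,0,0],[0,0,0,0,0,0,0]]]'
python3 -c "
from h import *
plan(.5793,.0082,.047,-24.6)
c=shot('wrist','w3.png')"
```

```text
time: 15.07
position: [0.5768, 0.0153, 0.1869]
tcp_rot: [-0.382, 0.596, -0.595, 0.381]
wrist_force: [0.3, -0.0, -0.1]
grip_width: 1.0
time: 15.32
position: [0.5765, 0.0137, 0.1703]
tcp_rot: [-0.383, 0.596, -0.595, 0.38]
wrist_force: [-1.0, -0.4, 0.5]
grip_width: 1.002
t15.3 pos [0.5765 0.0137 0.1703] yaw -24.7 | turn y units -0.01 | shift units [0.1  3.08 0.12]
```

View pics/w3.png

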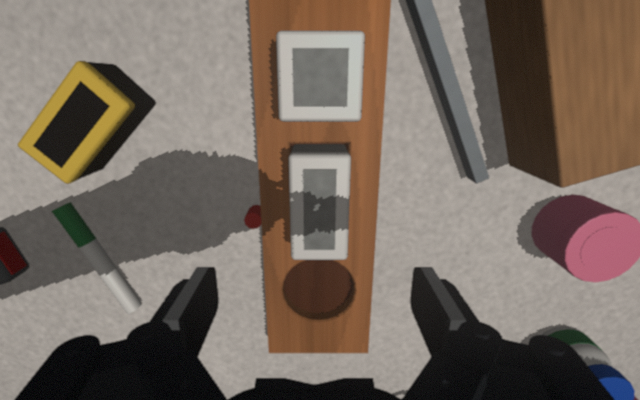

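The round recess is empty (319,289). The oblong is at (320,206) and the square at (320,76), both still in place.

```bash
python3 -c "
from h import *
c=dict(np.load('pics/w3.png.npz'))
print(ray(c,320,206,.062),ray(c,320,76,.062),ray(c,319,289,.026))
plan(.5793,.0082,.047,-24.6)"
python3 -m jog '[[[0,0,0,0.1,0.6,0.12,0],[0,0,0,0,0.9,0,0],[0,0,0,0,0.8,0,0],[0,0,0,0,0.5,0,0],[0,0,0,0,0.22,0,0],[0,0,0,0,0,0,0],[0,0,0,0,0,0,0]]]'
python3 -c "
from h import *
plan(.5793,.0082,.047,-24.6)"
```

```text
[0.57863502 0.00867163 0.062     ] [0.61604711 0.09134018 0.062     ] [ 0.53863232 -0.07867741  0.026     ]
t15.4 pos [0.5772 0.0122 0.1711] yaw -24.8 | turn y units -0.03 | shift units [0.07 3.1  0.09]
time: 15.95
position: [0.5814, 0.0064, 0.0516]
tcp_rot: [0.38, -0.596, 0.596, -0.381]
wrist_force: [0.7, -0.3, 0.4]
grip_width: 0.997
t15.9 pos [0.5814 0.0064 0.0516] yaw -24.9 | turn y units -0.04 | shift units [-0.02  0.11 -0.07]
```

```bash
python3 -m jog '[[[0,0,0,0,0.08,-0.05,255],[0,0,0,0,0,0,255],[0,0,0,0,0,0,255],[0,0,0,0,0,0,255],[0,0,0,0,0,0,255],[0,0,0,0,0,0,255],[0,0,0,0,0,0,255],[0,0,0,0,-0.4,0,255],[0,0,0,0,-0.7,0,255],[0,0,0,0,-0.8,0,255],[0,0,0,0,-0.8,0,255],[0,0,0,0,-0.3,0,255]]]'
python3 -m jog '[[[0,1,0,0,0,0,255],[0,1,0,0,0,0,255],[0,1,0,0,0,0,255],[0,1,0,0,0,0,255],[0,1,0,0,0,0,255],[0,1,0,0,0,0,255],[0,1,0,0,0,0,255],[0,1,0,0,0,0,255],[0,1,0,0,0,0,255],[0,0.8,0,0,0,0,255],[0,0,0,0.12,0,0.9,255],[0,0,0,0.12,0,0.9,255],[0,0,0,0.12,0,0.9,255],[0,0,0,0.12,0,0.9,255],[0,0,0,0.12,0,0.9,255],[0,0,0,0.12,0,0.9,255],[0,0,0,0.12,0,0.9,255],[0,0,0,0.12,0,0.9,255],[0,0,0,0.12,0,0.9,255],[0,0,0,0.12,0,0.8,255]]]'
python3 -m jog '[[[0,0,0,0,0,0,255],[0,0,0,0,0,0,255],[0,0,0,0,0,0,255]]]'
python3 -c "
from h import *
plan(.520,-.3475,.041,-92.3)"
```

```text
time: 16.95
position: [0.5812, 0.0085, 0.1717]
tcp_rot: [0.379, -0.595, 0.597, -0.383]
wrist_force: [1.8, -0.2, -0.3]
grip_width: 0.5
time: 18.62
position: [0.516, -0.347, 0.1664]
tcp_rot: [0.013, 0.707, -0.707, -0.014]
wrist_force: [0.4, -0.5, -0.8]
grip_width: 0.5
time: 18.87
position: [0.5171, -0.3443, 0.1664]
tcp_rot: [0.013, 0.708, -0.706, -0.014]
wrist_force: [-0.7, -0.2, -1.4]
grip_width: 0.505
t18.9 pos [ 0.5171 -0.3443  0.1664] yaw -92.2 | turn y units 0.02 | shift units [-0.08  3.13  0.08]
```

```bash
python3 -m jog '[[[0,0,0,0,0.6,0.08,255],[0,0,0,0,0.8,0,255],[0,0,0,0,0.8,0,255],[0,0,0,0,0.6,0,255],[0,0,0,0,0.2,0,255],[0,0,0,0,0.12,0,255],[0,0,0,0,0.04,0,255],[0,0,0,0,0,0,255],[0,0,0,0,0,0,255]]]'
python3 -m jog '[[[0,0,0,0,0,0,0],[0,0,0,0,0,0,0],[0,0,0,0,0,0,0],[0,0,0,0,0,0,0],[0,0,0,0,0,0,0],[0,0,0,0,-0.5,0,0],[0,0,0,0,-0.9,0,0],[0,0,0,0,-0.9,0,0],[0,0,0,0,-0.9,0,0],[0,0,0,0,-0.5,0,0],[0,0,0,0,0,0,0]]]'
python3 -c "
from h import *
plan(.616,.0912,.18,-24.6)"
```

```text
time: 19.62
position: [0.5188, -0.349, 0.043]
tcp_rot: [-0.014, -0.706, 0.708, 0.012]
wrist_force: [0.5, 0.9, -1.6]
grip_width: 0.505
time: 20.53
position: [0.5202, -0.3514, 0.1954]
tcp_rot: [-0.017, -0.705, 0.709, 0.01]
wrist_force: [0.0, 0.5, 1.1]
grip_width: 0.998
t20.5 pos [ 0.5202 -0.3514  0.1954] yaw -92.2 | turn y units -9.83 | shift units [-11.06   0.39  -2.43]
```

```bash
python3 -m jog '[[[0,-1,0,0,0,0,0],[0,-1,0,0,0,0,0],[0,-1,0,0,0,0,0],[0,-1,0,0,0,0,0],[0,-1,0,0,0,0,0],[0,-1,0,0,0,0,0],[0,-1,0,0,0,0,0],[0,-1,0,0,0,0,0],[0,-1,0,0,0,0,0],[0,-0.8,0,0,0,0,0]]]'
python3 -m jog '[[[0,0,0,-0.9,0,-0.2,0],[0,0,0,-0.9,0,-0.2,0],[0,0,0,-0.9,0,-0.2,0],[0,0,0,-0.9,0,-0.2,0],[0,0,0,-0.9,0,-0.2,0],[0,0,0,-0.9,0,-0.2,0],[0,0,0,-0.9,0,-0.2,0],[0,0,0,-0.9,0,-0.2,0],[0,0,0,-0.9,0,-0.2,0],[0,0,0,-0.9,0,-0.2,0],[0,0,0,-0.9,0,-0.2,0],[0,0,0,-0.9,0,-0.2,0],[0,0,0,-0.2,0.4,-0.03,0],[0,0,0,0,0,0,0],[0,0,0,0,0,0,0],[0,0,0,0,0,0,0]]]'
python3 -c "
from h import *
plan(.616,.0912,.047,-24.6)
c=shot('wrist','w4.png')"
```

```text
time: 21.37
position: [0.5167, -0.348, 0.1881]
tcp_rot: [-0.383, 0.595, -0.594, 0.383]
wrist_force: [-0.2, -0.5, 0.4]
grip_width: 0.999
time: 22.7
position: [0.6129, 0.0897, 0.1727]
tcp_rot: [0.381, -0.596, 0.596, -0.38]
wrist_force: [0.1, -1.5, -0.1]
grip_width: 1.001
t22.7 pos [0.6129 0.0897 0.1727] yaw -24.9 | turn y units -0.04 | shift units [-0.07  3.14  0.06]
```

View pics/w4.png

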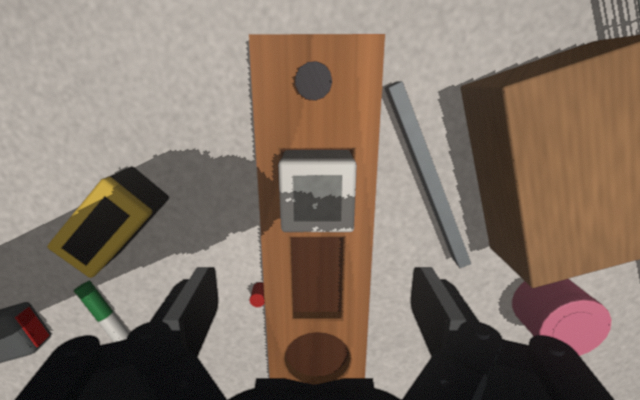

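```bash
python3 -c "
from h import *
c=dict(np.load('pics/w4.png.npz'))
print('sq',ray(c,318,194,.062),'pin',ray(c,313,80,.0345),'obrec',ray(c,319,278,.026),'rdrec',ray(c,317.5,357,.026))
blobs(c,'yellow',.048)"
python3 -m jog '[[[0,0,0,-0.07,0.6,0.06,0],[0,0,0,0,0.9,0,0],[0,0,0,0,0.8,0,0],[0,0,0,0,0.5,0,0],[0,0,0,0,0.32,0,0],[0,0,0,0,0,0,0],[0,0,0,0,0,0,0]]]'
python3 -c "
from h import *
plan(.616,.0912,.047,-24.6)"
```

```text
sq [0.61752414 0.09299099 0.062     ] pin [0.64769055 0.16690798 0.0345    ] obrec [0.57938124 0.00671391 0.026     ] rdrec [ 0.53933785 -0.07709844  0.026     ]
yellow [440.8 136.8] [88. 44.] ang 20.5 circ 95.0
time: 23.33
position: [0.6171, 0.092, 0.0489]
tcp_rot: [0.381, -0.596, 0.596, -0.381]
wrist_force: [-0.8, -0.0, 0.8]
grip_width: 1.0
t23.3 pos [0.6171 0.092  0.0489] yaw -24.9 | turn y units -0.04 | shift units [ 0.03  0.05 -0.02]
```

```bash
python3 -m jog '[[[0,0,0,0,0.02,0,255],[0,0,0,0,0,0,255],[0,0,0,0,0,0,255],[0,0,0,0,0,0,255],[0,0,0,0,0,0,255],[0,0,0,0,0,0,255],[0,0,0,0,0,0,255],[0,0,0,0,-0.4,0,255],[0,0,0,0,-0.7,0,255],[0,0,0,0,-0.8,0,255],[0,0,0,0,-0.8,0,255],[0,0,0,0,-0.4,0,255]]]'
python3 -m jog '[[[0,1,0,0,0,0,255],[0,1,0,0,0,0,255],[0,1,0,0,0,0,255],[0,1,0,0,0,0,255],[0,1,0,0,0,0,255],[0,1,0,0,0,0,255],[0,1,0,0,0,0,255],[0,1,0,0,0,0,255],[0,1,0,0,0,0,255],[0,0.8,0,0,0,0,255]]]'
python3 -m jog '[[[0,0,0,0.34,0,0.92,255],[0,0,0,0.34,0,0.92,255],[0,0,0,0.34,0,0.92,255],[0,0,0,0.34,0,0.92,255],[0,0,0,0.34,0,0.92,255],[0,0,0,0.34,0,0.92,255],[0,0,0,0.34,0,0.92,255],[0,0,0,0.34,0,0.92,255],[0,0,0,0.34,0,0.92,255],[0,0,0,0.34,0,0.92,255],[0,0,0,0.34,0,0.92,255],[0,0,0,0.34,0,0.92,255],[0,0,0,0,0,0,255],[0,0,0,0,0,0,255],[0,0,0,0,0,0,255]]]'
python3 -c "
from h import *
plan(.435,-.344,.041,-92.3)"
```

```text
time: 24.33
position: [0.6186, 0.0936, 0.1758]
tcp_rot: [0.379, -0.595, 0.596, -0.383]
wrist_force: [1.0, -0.7, -1.1]
grip_width: 0.644
time: 25.17
position: [0.616, 0.0938, 0.1712]
tcp_rot: [0.015, 0.707, -0.707, -0.015]
wrist_force: [-0.8, 0.1, -0.7]
grip_width: 0.643
time: 26.42
position: [0.4369, -0.3413, 0.1714]
tcp_rot: [0.013, 0.707, -0.707, -0.014]
wrist_force: [1.2, 1.0, -0.2]
grip_width: 0.64
t26.4 pos [ 0.4369 -0.3413  0.1714] yaw -92.2 | turn y units 0.02 | shift units [0.05 3.26 0.07]
```

```bash
python3 -m jog '[[[0,0,0,0.03,0.6,0.05,255],[0,0,0,0,0.8,0,255],[0,0,0,0,0.8,0,255],[0,0,0,0,0.6,0,255],[0,0,0,0,0.25,0,255],[0,0,0,0,0.15,0,255],[0,0,0,0,0.06,0,255],[0,0,0,0,0,0,255],[0,0,0,0,0,0,255]]]'
python3 -m jog '[[[0,0,0,0,0,0,0],[0,0,0,0,0,0,0],[0,0,0,0,0,0,0],[0,0,0,0,0,0,0],[0,0,0,0,0,0,0],[0,0,0,0,-0.5,0,0],[0,0,0,0,-0.9,0,0],[0,0,0,0,-0.9,0,0],[0,0,0,0,-0.9,0,0],[0,0,0,0,-0.8,0,0],[0,0,0,0,0,0,0]]]'
python3 -c "
from h import *
plan(.439,.1365,.18,-69.5)
shot('side','side3.png')
cv2.imwrite('pics/crop4.png',cv2.resize(np.load('pics/side3.png.npz')['img'][150:380,180:520,::-1],None,fx=2.3,fy=2.3,interpolation=cv2.INTER_CUBIC))"
```

```text
time: 27.17
position: [0.4373, -0.3443, 0.0426]
tcp_rot: [-0.014, -0.707, 0.707, 0.012]
wrist_force: [0.6, -0.1, -1.5]
grip_width: 0.646
time: 28.08
position: [0.4393, -0.3475, 0.2082]
tcp_rot: [-0.018, -0.705, 0.709, 0.009]
wrist_force: [0.6, -0.6, 0.0]
grip_width: 1.001
t28.1 pos [ 0.4393 -0.3475  0.2082] yaw -92.2 | turn y units -3.30 | shift units [ -4.23   0.71 -11.34]
```

View pics/crop4.png

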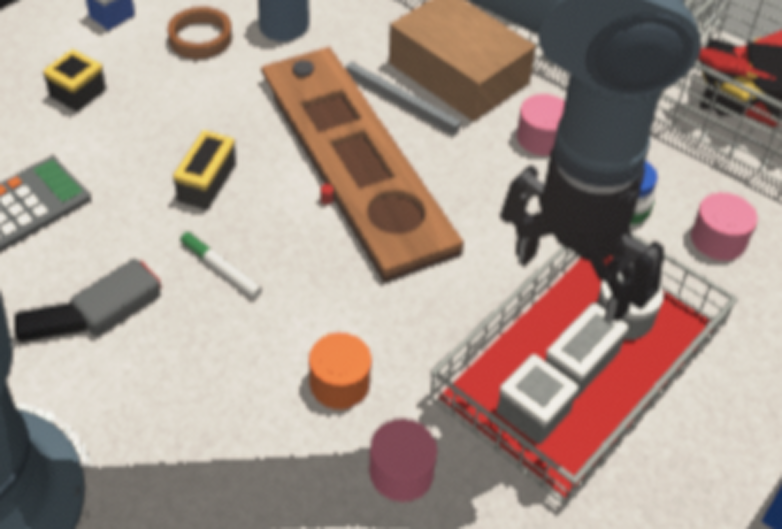

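All three old tins are on the basket floor (crop px 540,395; 588,345; 635,305), and the tray is empty at the stop. Next is the new oblong.

```bash
python3 -m jog '[[[0,-0.82,0,0,0,0,0],[0,-0.82,0,0,0,0,0],[0,-0.82,0,0,0,0,0],[0,-0.82,0,0,0,0,0],[0,0,0,-0.32,0,-0.87,0],[0,0,0,-0.32,0,-0.87,0],[0,0,0,-0.32,0,-0.87,0],[0,0,0,-0.32,0,-0.87,0],[0,0,0,-0.32,0,-0.87,0],[0,0,0,-0.32,0,-0.87,0],[0,0,0,-0.32,0,-0.87,0],[0,0,0,-0.32,0,-0.87,0],[0,0,0,-0.32,0,-0.87,0],[0,0,0,-0.32,0,-0.87,0],[0,0,0,-0.32,0,-0.87,0],[0,0,0,-0.32,0,-0.87,0],[0,0,0,-0.32,0,-0.87,0],[0,0,0,0,0.5,0,0],[0,0,0,0,0,0,0],[0,0,0,0,0,0,0]]]'
python3 -c "
from h import *
plan(.439,.1365,.033,-69.5)
c=shot('wrist','w5.png'); blobs(c,'yellow',.048)"
```

```text
time: 29.8
position: [0.432, 0.1375, 0.1793]
tcp_rot: [0.128, -0.695, 0.697, -0.124]
wrist_force: [1.2, -0.1, 0.4]
grip_width: 0.999
t29.8 pos [0.432  0.1375 0.1793] yaw -69.5 | turn y units -0.00 | shift units [-0.16  3.66  0.09]
yellow [438.8 136.5] [84. 44.] ang 20.4 circ 92.0
yellow [439.5 365.3] [56. 28.] ang 4.8 circ 62.0
```

View pics/w5.png

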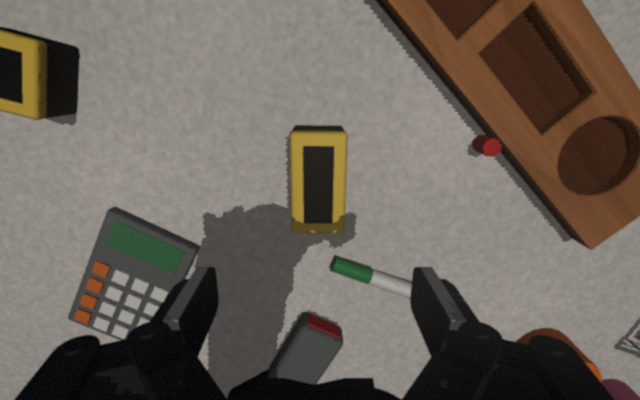

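The new oblong is centred (318,180) and its measured size is exactly 84 x 44. The marker is clear of the finger paths. Now I'll grasp it.

```bash
python3 -m jog '[[[0,0,0,-0.16,0.6,0.09,0],[0,0,0,0,0.9,0,0],[0,0,0,0,0.9,0,0],[0,0,0,0,0.7,0,0],[0,0,0,0,0.35,0,0],[0,0,0,0,0.2,0,0],[0,0,0,0,0,0,0],[0,0,0,0,0,0,0]]]'
python3 -c "
from h import *
plan(.4388,.1365,.033,-69.6)"
```

```text
time: 30.52
position: [0.4422, 0.1365, 0.0359]
tcp_rot: [-0.124, 0.696, -0.696, 0.125]
wrist_force: [0.0, 0.8, 0.3]
grip_width: 0.997
t30.5 pos [0.4422 0.1365 0.0359] yaw -69.7 | turn y units -0.01 | shift units [ 0.08  0.07 -0.03]
```

```bash
python3 -m jog '[[[0,0,0,0.08,0.07,-0.02,0],[0,0,0,0,0,0,0],[0,0,0,0,0,0,255],[0,0,0,0,0,0,255],[0,0,0,0,0,0,255],[0,0,0,0,0,0,255],[0,0,0,0,0,0,255],[0,0,0,0,0,0,255],[0,0,0,0,0,0,255],[0,0,0,0,-0.4,0,255],[0,0,0,0,-0.7,0,255],[0,0,0,0,-0.8,0,255],[0,0,0,0,-0.8,0,255],[0,0,0,0,-0.5,0,255]]]'
python3 -m jog '[[[0,-0.94,0,0,0,0,255],[0,-0.94,0,0,0,0,255],[0,-0.94,0,0,0,0,255],[0,-0.94,0,0,0,0,255],[0,-0.94,0,0,0,0,255],[0,-0.94,0,0,0,0,255],[0,-0.9,0,0,0,0,255],[0,0,0,0.25,0,0.75,255],[0,0,0,0.25,0,0.75,255],[0,0,0,0.25,0,0.75,255],[0,0,0,0.25,0,0.75,255],[0,0,0,0.25,0,0.75,255],[0,0,0,0.23,0,0.75,255],[0,0,0,0,0,0,255],[0,0,0,0,0,0,255],[0,0,0,0,0,0,255]]]'
python3 -c "
from h import *
plan(.579,.0075,.048,-24.6)
c=shot('wrist','w6.png')"
```

```text
time: 31.68
position: [0.4387, 0.1369, 0.1626]
tcp_rot: [-0.124, 0.696, -0.696, 0.126]
wrist_force: [0.2, 0.2, -1.0]
grip_width: 0.508
time: 33.02
position: [0.5758, 0.0083, 0.1592]
tcp_rot: [-0.383, 0.596, -0.595, 0.381]
wrist_force: [0.3, 0.4, -1.9]
grip_width: 0.502
t33.0 pos [0.5758 0.0083 0.1592] yaw -24.6 | turn y units -0.00 | shift units [-0.02  2.78  0.08]
```

View pics/w6.png

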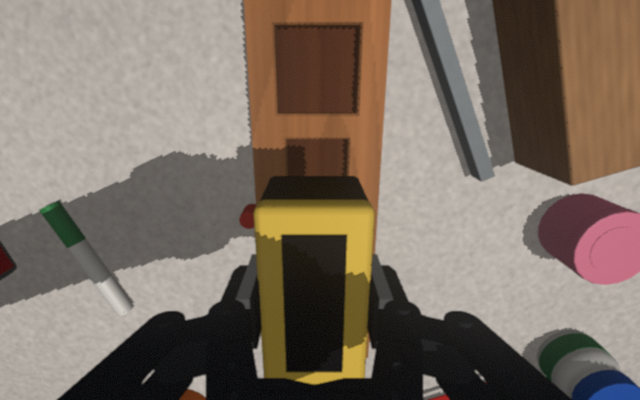

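Tin held, jaws centred (315). The oblong recess's far edge spans (288–349,139) and the square recess centre is (318,69). I'll compare the held tin with the recess numerically.

```bash
python3 -c "
from h import *
c=dict(np.load('pics/w6.png.npz'))
u=np.array([-.417,-.909]);
e=(ray(c,288,139,.026)+ray(c,349,139,.026))[:2]/2; print('ob centre from edge',e+u*.044)
q=np.mean([ray(c,*p,.026) for p in((275,25),(362,25),(358,113),(277,113))],0)[:2]; print('sq',q,'ob from sq',q+u*.093)
print('tin top far edge mid, +42mm',((ray(c,259,205,.173)+ray(c,371,205,.173))/2)[:2]+u*.042)
plan(.579,.0075,.048,-24.6)"
```

```text
ob centre from edge [0.57768835 0.00525834]
sq [0.61592697 0.09008998] ob from sq [0.57714597 0.00555298]
tin top far edge mid, +42mm [0.57600675 0.00806859]
t33.1 pos [0.5755 0.0091 0.1593] yaw -24.5 | turn y units 0.01 | shift units [0.   2.78 0.1 ]
```

```bash
python3 -m jog '[[[0,0,0,0.03,0.5,0.08,255],[0,0,0,0,0.7,0,255],[0,0,0,0,0.6,0,255],[0,0,0,0,0.35,0,255],[0,0,0,0,0.15,0,255],[0,0,0,0,0,0,255],[0,0,0,0,0,0,255],[0,0,0,0,0,0,255]]]'
python3 -c "
from h import *
plan(.578,.0065,.048,-24.6)"
```

```text
time: 33.73
position: [0.5805, 0.0062, 0.0698]
tcp_rot: [0.381, -0.595, 0.595, -0.383]
wrist_force: [1.0, -0.3, -1.2]
grip_width: 0.507
t33.7 pos [0.5805 0.0062 0.0698] yaw -24.6 | turn y units 0.00 | shift units [ 0.02  0.54 -0.06]
```

```bash
python3 -m jog '[[[0,0,0,0.02,0.1,-0.06,255],[0,0,0,0,0.1,0,255],[0,0,0,0,0.1,0,255],[0,0,0,0,0.08,0,255],[0,0,0,0,0,0,255],[0,0,0,0,0,0,255]]]'
python3 -c "
from h import *
plan(.578,.0065,.048,-24.6)"
python3 -m jog '[[[0,0,0,0,0.08,0,255],[0,0,0,0,0.07,0,255],[0,0,0,0,0,0,255],[0,0,0,0,0,0,255]]]'
python3 -c "
from h import *
plan(.578,.0065,.048,-24.6)"
```

```text
time: 34.23
position: [0.5766, 0.0058, 0.0528]
tcp_rot: [-0.382, 0.595, -0.595, 0.382]
wrist_force: [-0.8, -0.8, -1.9]
grip_width: 0.507
t34.2 pos [0.5766 0.0058 0.0528] yaw -24.6 | turn y units -0.00 | shift units [-0.03  0.12  0.02]
time: 34.57
position: [0.5772, 0.0058, 0.0472]
tcp_rot: [0.382, -0.595, 0.595, -0.382]
wrist_force: [0.8, -1.0, -1.4]
grip_width: 0.5
t34.6 pos [0.5772 0.0058 0.0472] yaw -24.6 | turn y units -0.00 | shift units [-0.02 -0.02  0.01]
```

```bash
python3 -m jog '[[[0,0,0,0,0,0,0],[0,0,0,0,0,0,0],[0,0,0,0,0,0,0],[0,0,0,0,0,0,0],[0,0,0,0,0,0,0],[0,0,0,0,-0.4,0,0],[0,0,0,0,-0.9,0,0],[0,0,0,0,-0.9,0,0],[0,0,0,0,-0.9,0,0],[0,-0.86,0,0,0,0,0],[0,-0.86,0,0,0,0,0],[0,-0.86,0,0,0,0,0],[0,-0.86,0,0,0,0,0],[0,-0.86,0,0,0,0,0]]]'
python3 -m jog '[[[0,0,0,-0.88,0,-0.24,0],[0,0,0,-0.88,0,-0.24,0],[0,0,0,-0.88,0,-0.24,0],[0,0,0,-0.88,0,-0.24,0],[0,0,0,-0.88,0,-0.24,0],[0,0,0,-0.88,0,-0.24,0],[0,0,0,-0.88,0,-0.24,0],[0,0,0,-0.88,0,-0.24,0],[0,0,0,-0.88,0,-0.24,0],[0,0,0,-0.88,0,-0.24,0],[0,0,0,-0.88,0,-0.24,0],[0,0,0,0,0,0,0],[0,0,0,0,0,0,0],[0,0,0,0,0,0,0]]]'
python3 -c "
from h import *
plan(.4375,.381,.033,5)
c=shot('wrist','w7.png'); blobs(c,'yellow',.048)
c=shot('side'); blobs(c,'yellow',.048,(.3,.7,-.5,.5))
c=shot('scene'); blobs(c,'yellow',.048,(.3,.7,-.5,.5)); blobs(c,'yellow',.062,(.3,.7,-.5,.5))"
```

```text
time: 35.73
position: [0.5768, 0.0059, 0.1714]
tcp_rot: [-0.522, 0.477, -0.477, 0.522]
wrist_force: [-0.3, 0.3, 0.2]
grip_width: 0.999
time: 36.9
position: [0.4384, 0.3819, 0.171]
tcp_rot: [0.521, -0.478, 0.478, -0.521]
wrist_force: [-0.2, -0.7, -0.4]
grip_width: 0.999
t36.9 pos [0.4384 0.3819 0.171 ] yaw 5.0 | turn y units -0.00 | shift units [ 0.02  3.45 -0.02]
yellow [437.2 381.8] [55. 56.] ang 6.0 circ 76.0
yellow [582.9  12.8] [93. 48.] ang 65.3 circ 99.0
yellow [432.2 374.7] [60. 59.] ang 4.7 circ 74.0
yellow [443.5 386. ] [57. 56.] ang 4.5 circ 72.0
yellow [571.4  -4.7] [97. 47.] ang 64.4 circ 99.0
yellow [453.6 395.3] [56. 55.] ang 4.5 circ 71.0
yellow [579.6  10.2] [95. 47.] ang 64.4 circ 98.0
```

```bash
python3 -m jog '[[[0,0,0,0,0.6,-0.02,0],[0,0,0,0,0.9,0,0],[0,0,0,0,0.8,0,0],[0,0,0,0,0.6,0,0],[0,0,0,0,0.35,0,0],[0,0,0,0,0.2,0,0],[0,0,0,0,0,0,0],[0,0,0,0,0,0,0]]]'
python3 -c "
from h import *
plan(.4372,.3818,.034,5.2)"
```

```text
time: 37.72
position: [0.4384, 0.3818, 0.0336]
tcp_rot: [-0.521, 0.478, -0.479, 0.521]
wrist_force: [0.3, 0.3, 0.8]
grip_width: 1.001
t37.7 pos [0.4384 0.3818 0.0336] yaw 4.9 | turn y units -0.05 | shift units [-0.   -0.01 -0.03]
```

```bash
python3 -m jog '[[[0,0,0,0,0,0,255],[0,0,0,0,0,0,255],[0,0,0,0,0,0,255],[0,0,0,0,0,0,255],[0,0,0,0,0,0,255],[0,0,0,0,0,0,255],[0,0,0,0,0,0,255],[0,0,0,0,-0.4,0,255],[0,0,0,0,-0.7,0,255],[0,0,0,0,-0.8,0,255],[0,0,0,0,-0.8,0,255],[0,0,0,0,-0.5,0,255],[0,0.86,0,0,0,0,255],[0,0.86,0,0,0,0,255],[0,0.86,0,0,0,0,255],[0,0.86,0,0,0,0,255],[0,0.86,0,0,0,0,255]]]'
python3 -m jog '[[[0,0,0,0.6,0,0.88,255],[0,0,0,0.6,0,0.88,255],[0,0,0,0.6,0,0.88,255],[0,0,0,0.6,0,0.88,255],[0,0,0,0.6,0,0.88,255],[0,0,0,0.6,0,0.88,255],[0,0,0,0.6,0,0.88,255],[0,0,0,0.55,0,0.88,255],[0,0,0,0,0,0,255],[0,0,0,0,0,0,255],[0,0,0,0,0,0,255]]]'
python3 -c "
from h import *
plan(.616,.0908,.048,-24.6)
c=shot('wrist','w8.png')"
```

```text
time: 39.13
position: [0.4368, 0.382, 0.1608]
tcp_rot: [0.381, -0.596, 0.596, -0.38]
wrist_force: [0.1, -0.8, -1.5]
grip_width: 0.642
time: 40.05
position: [0.6103, 0.0978, 0.1606]
tcp_rot: [-0.382, 0.596, -0.595, 0.381]
wrist_force: [0.1, -0.0, -1.5]
grip_width: 0.642
t40.0 pos [0.6103 0.0978 0.1606] yaw -24.7 | turn y units -0.01 | shift units [0.1  2.81 0.2 ]
```

View pics/w8.png

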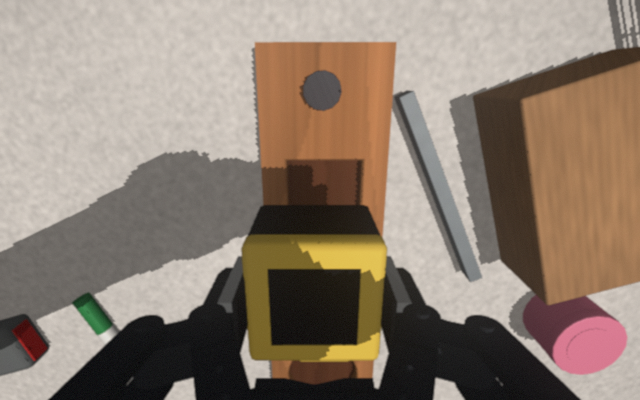

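The recess's far edge spans (286–364,159). The tin's lid far edge spans (244–386,236), and the lid lies square to the tray.

```bash
python3 -c "
from h import *
c=dict(np.load('pics/w8.png.npz'))
u=np.array([-.417,-.909]);
e=(ray(c,286,159,.026)+ray(c,364,159,.026))[:2]/2; print('recess',e+u*.030)
print('tin',((ray(c,244,236,.175)+ray(c,386,236,.175))/2)[:2]+u*.028)
plan(.616,.0903,.048,-24.6)"
```

```text
recess [0.61637615 0.09093158]
tin [0.61143048 0.09944499]
t40.1 pos [0.6099 0.0995 0.1605] yaw -24.5 | turn y units 0.01 | shift units [0.15 2.81 0.23]
```

```bash
python3 -m jog '[[[0,0,0,0.13,0.5,0.2,255],[0,0,0,0,0.7,0,255],[0,0,0,0,0.6,0,255],[0,0,0,0,0.35,0,255],[0,0,0,0,0.15,0,255],[0,0,0,0,0,0,255],[0,0,0,0,0,0,255],[0,0,0,0,0,0,255]]]'
python3 -c "
from h import *
plan(.6155,.0903,.048,-24.6)"
```

```text
time: 40.77
position: [0.6175, 0.0906, 0.0709]
tcp_rot: [0.381, -0.595, 0.595, -0.383]
wrist_force: [0.9, -0.0, -1.5]
grip_width: 0.643
t40.8 pos [0.6175 0.0906 0.0709] yaw -24.6 | turn y units 0.00 | shift units [ 0.03  0.57 -0.04]
```

```bash
python3 -m jog '[[[0,0,0,0.03,0.1,-0.04,255],[0,0,0,0,0.1,0,255],[0,0,0,0,0.1,0,255],[0,0,0,0,0.08,0,255],[0,0,0,0,0,0,255],[0,0,0,0,0,0,255]]]'
python3 -c "
from h import *
plan(.6155,.0903,.048,-24.6)"
python3 -m jog '[[[0,0,0,0,0.08,0,255],[0,0,0,0,0.1,0,255],[0,0,0,0,0,0,255],[0,0,0,0,0,0,255]]]'
python3 -c "
from h import *
plan(.6155,.0903,.048,-24.6)"
```

```text
time: 41.27
position: [0.6164, 0.0924, 0.0582]
tcp_rot: [-0.38, 0.596, -0.594, 0.384]
wrist_force: [-3.7, 3.1, 15.7]
grip_width: 0.639
t41.3 pos [0.6164 0.0924 0.0582] yaw -24.6 | turn y units 0.01 | shift units [0.06 0.26 0.  ]
time: 41.6
position: [0.6184, 0.0966, 0.0529]
tcp_rot: [-0.379, 0.596, -0.593, 0.387]
wrist_force: [-4.1, 7.4, 20.0]
grip_width: 0.643
t41.6 pos [0.6184 0.0966 0.0529] yaw -24.5 | turn y units 0.02 | shift units [0.17 0.12 0.  ]
```

The tin caught the recess rim (15–20 N), and the reaction pushed it towards the pin. It sits about 2 mm too far towards the free end. I'll lift and re-measure.

```bash
python3 -m jog '[[[0,0,0,0,-0.5,0,255],[0,0,0,0,-0.9,0,255],[0,0,0,0,-0.9,0,255],[0,0,0,-0.2,-0.5,0,255],[0,0,0,0,0,0,255],[0,0,0,0,0,0,255],[0,0,0,0,0,0,255]]]'
python3 -c "
from h import *
plan(.6155,.0903,.048,-24.6)
c=shot('wrist','w9.png'); s=env.sense(); z=s['position'][2]+.014
blobs(c,'yellow',z)
hsv=cv2.cvtColor(c['img'],cv2.COLOR_RGB2HSV)
for r in range(140,240,4): print(r,[''.join(str(min(9,int(v)//20)) for v in hsv[r,230:410:3,2])])
"
```

```text
time: 42.18
position: [0.6162, 0.0967, 0.1576]
tcp_rot: [-0.383, 0.595, -0.595, 0.381]
wrist_force: [-0.2, -0.2, -1.2]
grip_width: 0.643
t42.2 pos [0.6162 0.0967 0.1576] yaw -24.6 | turn y units 0.00 | shift units [0.15 2.74 0.05]
yellow [615.   94.1] [65. 58.] ang 65.5 circ 82.0
140 ['999999878888888777778888888888888888888888889999988999996533']
144 ['999999978888888777777888888888888888888888889999988999999553']
148 ['999999978888888777777888888888888888888888888999988999999653']
152 ['999999978888877777777888888888888888888888888999988999999955']
156 ['999999968888877777778888888888888888888888888999888999999975']
160 ['555557868888877777778888887888887777888888889999889999999996']
164 ['555555558888777754444444444444444444444423688999889999999997']
168 ['555555556787777752223234444444444444444433788999889999999999']
172 ['555555554444444432222222234444444444444433788999889999999999']
176 ['555555554444444432222222222244444444444433788999889999999999']
180 ['555555554444444432222222222234444444444433788888889999999999']
184 ['555555554444444432222222222233344444444424888898889999
[... 205 characters left out ...]
99999999']
200 ['555555555444444442222222222222222444444435888888889999999999']
204 ['555555555444444442222222222222222444444425898888889999999999']
208 ['555555555444444442222222222222222444444425898888889999999999']
212 ['555555555444444442222222222222222444444425888888899999999999']
216 ['555555555444444442222222222242344444444426888888899999999999']
220 ['555555555431111111111111111111111111111112112488899999999999']
224 ['555555555311111111111111111111111111111111222228899999999999']
228 ['555555554111111111111111111111111111111111122222799999999999']
232 ['555555541111111111111111111111111111111112112222299999999999']
236 ['555666444444444444444444444444444444444444444454547999999999']
```

The lid blob and the shortened visible far wall (rows 219–235 against 206–236 before) show the tin has tilted in the pads. I'll set it back down on its free spot on the counter, let it fall flat, and re-grasp.

```bash
python3 -m jog '[[[0,-0.86,0,0,0,0,255],[0,-0.86,0,0,0,0,255],[0,-0.86,0,0,0,0,255],[0,-0.86,0,0,0,0,255],[0,-0.86,0,0,0,0,255],[0,0,0,-0.83,0,-0.43,255],[0,0,0,-0.83,0,-0.43,255],[0,0,0,-0.83,0,-0.43,255],[0,0,0,-0.83,0,-0.43,255],[0,0,0,-0.83,0,-0.43,255],[0,0,0,-0.83,0,-0.43,255],[0,0,0,-0.83,0,-0.43,255],[0,0,0,-0.83,0,-0.43,255],[0,0,0,-0.83,0,-0.43,255],[0,0,0,0,0.9,0,255],[0,0,0,0,0.9,0,255],[0,0,0,0,0.5,0,255],[0,0,0,0,0,0,255],[0,0,0,0,0,0,255]]]'
python3 -c "
from h import *
plan(.437,.381,.040,5)"
```

```text
time: 43.82
position: [0.4356, 0.3787, 0.0639]
tcp_rot: [0.524, -0.478, 0.478, -0.518]
wrist_force: [0.7, -0.1, -0.8]
grip_width: 0.641
t43.8 pos [0.4356 0.3787 0.0639] yaw 4.9 | turn y units -0.01 | shift units [-0.05  0.6   0.04]
```

```bash
python3 -m jog '[[[0,0,0,0,0.2,0,255],[0,0,0,0,0.2,0,255],[0,0,0,0,0.1,0,255],[0,0,0,0,0,0,255]]]'
python3 -m jog '[[[0,0,0,0,0.08,0,255],[0,0,0,0,0.06,0,255],[0,0,0,0,0,0,255]]]'
python3 -m jog '[[[0,0,0,0,0.06,0,255],[0,0,0,0,0.06,0,255],[0,0,0,0,0,0,255]]]'
```

```text
time: 44.15
position: [0.4373, 0.3808, 0.0465]
tcp_rot: [0.521, -0.478, 0.478, -0.521]
wrist_force: [-0.9, -0.3, -1.0]
grip_width: 0.646
time: 44.4
position: [0.4373, 0.3811, 0.0411]
tcp_rot: [0.521, -0.478, 0.478, -0.521]
wrist_force: [0.5, -0.2, -1.9]
grip_width: 0.648
time: 44.65
position: [0.4378, 0.3815, 0.0377]
tcp_rot: [-0.521, 0.478, -0.478, 0.521]
wrist_force: [-0.8, -1.4, 5.7]
grip_width: 0.642
```

Contact at about .039, only a few mm of tilt. I'll release, rise and measure.

```bash
python3 -m jog '[[[0,0,0,0,0.05,0,255],[0,0,0,0,0,0,0],[0,0,0,0,0,0,0],[0,0,0,0,0,0,0],[0,0,0,0,0,0,0],[0,0,0,0,-0.4,0,0],[0,0,0,0,-0.9,0,0],[0,0,0,0,-0.9,0,0],[0,0,0,0,-0.9,0,0],[0,0,0,0,-0.2,0,0],[0,0,0,0,0,0,0],[0,0,0,0,0,0,0],[0,0,0,0,0,0,0]]]'
python3 -c "
from h import *
plan(.4372,.3818,.034,5)
c=shot('wrist','w10.png'); blobs(c,'yellow',.048)
c=shot('side'); blobs(c,'yellow',.048,(.3,.5,.2,.5)); blobs(c,'yellow',.062,(.5,.7,-.1,.2))
c=shot('scene'); blobs(c,'yellow',.048,(.3,.5,.2,.5)); blobs(c,'yellow',.062,(.5,.7,-.1,.2))"
```

```text
time: 45.73
position: [0.4361, 0.3801, 0.1643]
tcp_rot: [0.523, -0.478, 0.478, -0.52]
wrist_force: [0.2, -0.7, -0.7]
grip_width: 1.0
t45.7 pos [0.4361 0.3801 0.1643] yaw 5.0 | turn y units -0.01 | shift units [-0.04  3.26  0.03]
yellow [438.5 369.8] [55. 55.] ang 5.0 circ 75.0
yellow [433.4 362.4] [59. 59.] ang 6.5 circ 77.0
yellow [571.9   4. ] [92. 47.] ang 65.1 circ 97.0
yellow [444.8 373.9] [57. 55.] ang 6.0 circ 73.0
yellow [579.2  10.2] [95. 47.] ang 64.1 circ 99.0
```

The tin sits flat and square at (438.5,369.8), size 55 x 55. The oblong still reads as seated. I'll re-grasp the square.

```bash
python3 -m jog '[[[0,0,0,0.27,0.4,0.04,0],[0,0,0,0,0.9,0,0],[0,0,0,0,0.8,0,0],[0,0,0,0,0.6,0,0],[0,0,0,0,0.3,0,0],[0,0,0,0,0.2,0,0],[0,0,0,0,0,0,0],[0,0,0,0,0,0,0],[0,0,0,0,0,0,0]]]'
python3 -c "
from h import *
for i in range(4): plan(.4385,.3698,.034,5); eyes.camera('side')"
```

```text
time: 46.63
position: [0.4412, 0.3716, 0.0399]
tcp_rot: [-0.52, 0.478, -0.478, 0.522]
wrist_force: [-0.4, -1.2, 0.9]
grip_width: 0.999
t46.6 pos [0.4412 0.3716 0.0399] yaw 4.9 | turn y units -0.01 | shift units [ 0.04  0.15 -0.07]
t46.7 pos [0.4413 0.3717 0.0402] yaw 5.0 | turn y units -0.01 | shift units [ 0.04  0.15 -0.07]
t46.7 pos [0.4412 0.3716 0.0402] yaw 4.9 | turn y units -0.01 | shift units [ 0.04  0.15 -0.07]
t46.8 pos [0.441  0.3715 0.04  ] yaw 4.9 | turn y units -0.01 | shift units [ 0.04  0.15 -0.07]
```

```bash
python3 -m jog '[[[0,0,0,0.04,0.14,-0.07,0],[0,0,0,0,0,0,0],[0,0,0,0,0,0,0]]]'
python3 -c "
from h import *
plan(.4385,.3698,.034,5)"
python3 -m jog '[[[0,0,0,0,0,0,255],[0,0,0,0,0,0,255],[0,0,0,0,0,0,255],[0,0,0,0,0,0,255],[0,0,0,0,0,0,255],[0,0,0,0,0,0,255],[0,0,0,0,0,0,255],[0,0,0,0,0,0,255]]]'
python3 -c "
from h import *
plan(.4385,.3698,.034,5)"
python3 -m jog '[[[0,0,0,0,-0.4,0,255],[0,0,0,0,-0.7,0,255],[0,0,0,0,-0.8,0,255],[0,0,0,0,-0.8,0,255],[0,0,0,0,-0.5,0,255],[0,0.86,0,0,0,0,255],[0,0.86,0,0,0,0,255],[0,0.86,0,0,0,0,255],[0,0.86,0,0,0,0,255],[0,0.86,0,0,0,0,255],[0,0,0,0,0,0,255],[0,0,0,0,0,0,255]]]'
python3 -c "
from h import *
plan(.6165,.0915,.16,-24.6)"
```

```text
time: 47.08
position: [0.4366, 0.3681, 0.0324]
tcp_rot: [0.522, -0.478, 0.478, -0.521]
wrist_force: [-0.2, 0.1, -0.4]
grip_width: 0.998
t47.1 pos [0.4366 0.3681 0.0324] yaw 5.0 | turn y units -0.01 | shift units [-0.04 -0.04  0.05]
time: 47.75
position: [0.4379, 0.3691, 0.0332]
tcp_rot: [-0.521, 0.478, -0.478, 0.522]
wrist_force: [1.7, -0.6, 2.5]
grip_width: 0.644
t47.8 pos [0.4379 0.3691 0.0332] yaw 5.0 | turn y units -0.01 | shift units [-0.02 -0.02  0.02]
time: 48.75
position: [0.4364, 0.3681, 0.1598]
tcp_rot: [0.384, -0.594, 0.595, -0.382]
wrist_force: [0.2, -0.4, -1.3]
grip_width: 0.645
t48.8 pos [0.4364 0.3681 0.1598] yaw -24.4 | turn y units 0.02 | shift units [ 4.41 -0.    6.97]
```

```bash
python3 -m jog '[[[0,0,0,0.55,0,0.87,255],[0,0,0,0.55,0,0.87,255],[0,0,0,0.55,0,0.87,255],[0,0,0,0.55,0,0.87,255],[0,0,0,0.55,0,0.87,255],[0,0,0,0.55,0,0.87,255],[0,0,0,0.55,0,0.87,255],[0,0,0,0.5,0,0.87,255],[0,0,0,0,0,0,255],[0,0,0,0,0,0,255],[0,0,0,0,0,0,255]]]'
python3 -c "
from h import *
plan(.6165,.0915,.070,-24.6)"
```

```text
time: 49.67
position: [0.6174, 0.0946, 0.1601]
tcp_rot: [-0.383, 0.595, -0.594, 0.382]
wrist_force: [-0.5, 0.4, -1.7]
grip_width: 0.648
t49.7 pos [0.6174 0.0946 0.1601] yaw -24.6 | turn y units 0.00 | shift units [0.08 2.25 0.01]
```

```bash
python3 -m jog '[[[0,0,0,0.06,0.5,0.01,255],[0,0,0,0,0.7,0,255],[0,0,0,0,0.6,0,255],[0,0,0,0,0.35,0,255],[0,0,0,0,0.1,0,255],[0,0,0,0,0,0,255],[0,0,0,0,0,0,255],[0,0,0,0,0,0,255],[0,0,0,0,0,0,255]]]'
python3 -c "
from h import *
plan(.6165,.0915,.048,-24.6)
c=shot('wrist','w11.png'); blobs(c,'yellow',env.sense()['position'][2]+.014)
v=cv2.cvtColor(c['img'],cv2.COLOR_RGB2HSV)
cv2.imwrite('pics/crop5.png',cv2.resize(c['img'][120:330,220:420,::-1],None,fx=2.8,fy=2.8,interpolation=cv2.INTER_CUBIC))"
```

```text
time: 50.42
position: [0.6188, 0.0925, 0.0726]
tcp_rot: [0.381, -0.595, 0.595, -0.383]
wrist_force: [0.4, 0.1, -2.2]
grip_width: 0.642
t50.4 pos [0.6188 0.0925 0.0726] yaw -24.6 | turn y units 0.00 | shift units [ 0.05  0.62 -0.04]
yellow [616.9  88.7] [71. 56.] ang 65.3 circ 82.0
```

View pics/crop5.png

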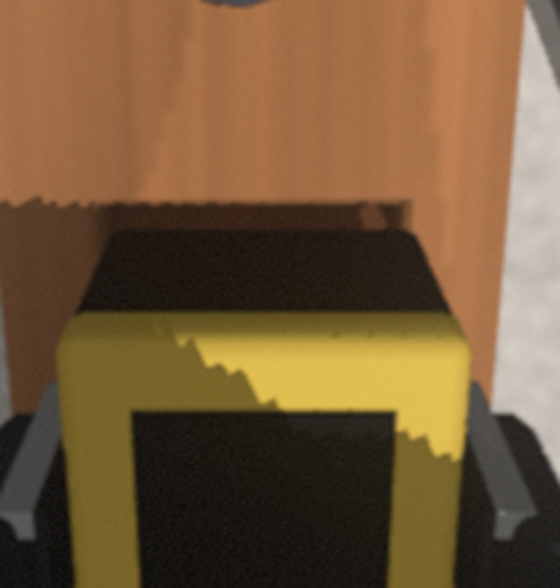

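The crop shows the tin's bottom edge (cols 112–410, row 231) just ahead of the recess's far edge (100–412, row 204). Converting both to positions:

```bash
python3 -c "
from h import *
c=dict(np.load('pics/w11.png.npz')); f=lambda u,v,z: ray(c,220+u/2.8,120+v/2.8,z)[:2]
R=np.array([[-.417,-.909],[.909,-.417]])  # along, across
for z in(.0365,.0385,.0405):
  b=[R@f(112,231,z),R@f(410,231,z)]; print('bottom',np.array(b).round(4).tolist())
r=[R@f(100,204,.026),R@f(412,204,.026)]; print('recess',np.array(r).round(4).tolist())"
```

```text
bottom [[-0.3673, 0.4961], [-0.3673, 0.551]]
bottom [[-0.368, 0.4965], [-0.368, 0.5506]]
bottom [[-0.3687, 0.4968], [-0.3687, 0.5503]]
recess [[-0.3691, 0.4924], [-0.3691, 0.5528]]
```

The tin is about 1 mm off centre across the recess and within 1 mm along it, so the earlier target was about 2.5 mm short. I'll apply the correction and descend in small steps.

```bash
python3 -m jog '[[[0,0,0,0.01,0.1,-0.025,255],[0,0,0,0,0.1,0,255],[0,0,0,0,0.05,0,255],[0,0,0,0,0,0,255],[0,0,0,0,0,0,255]]]'
python3 -m jog '[[[0,0,0,0,0.06,0,255],[0,0,0,0,0.04,0,255],[0,0,0,0,0,0,255]]]'
```

```text
time: 50.88
position: [0.6158, 0.0922, 0.0603]
tcp_rot: [-0.382, 0.595, -0.595, 0.382]
wrist_force: [-0.7, 0.4, -1.3]
grip_width: 0.642
time: 51.13
position: [0.6159, 0.0922, 0.0564]
tcp_rot: [-0.382, 0.595, -0.595, 0.382]
wrist_force: [0.1, 0.2, -1.2]
grip_width: 0.644
```

```bash
python3 -m jog '[[[0,0,0,0,0.08,0,255],[0,0,0,0,0.05,0,255],[0,0,0,0,0,0,255]]]'
python3 -m jog '[[[0,0,0,0,0.05,0,255],[0,0,0,0,0.03,0,255],[0,0,0,0,0,0,255]]]'
```

```text
time: 51.38
position: [0.6158, 0.0922, 0.051]
tcp_rot: [-0.382, 0.595, -0.595, 0.382]
wrist_force: [-0.3, 0.0, -1.6]
grip_width: 0.642
time: 51.63
position: [0.616, 0.0923, 0.048]
tcp_rot: [-0.382, 0.595, -0.595, 0.382]
wrist_force: [0.3, -0.2, -1.2]
grip_width: 0.643
```

```bash
python3 -m jog '[[[0,0,0,0,0,0,0],[0,0,0,0,0,0,0],[0,0,0,0,0,0,0],[0,0,0,0,0,0,0],[0,0,0,0,0,0,0],[0,0,0,0,-0.3,0,0],[0,0,0,0,-0.9,0,0],[0,0,0,0,-0.9,0,0],[0,0,0,0,-0.9,0,0],[0,0,0,0,0,0,255],[0,0,0,0.8,0,-0.32,255],[0,0,0,0.8,0,-0.32,255],[0,0,0,0.8,0,-0.32,255],[0,0,0,0.8,0,-0.32,255],[0,0,0,0.8,0,-0.32,255],[0,0,0,0.8,0,-0.32,255],[0,0,0,0.8,0,-0.32,255],[0,0,0,0,0,0,255],[0,0,0,0,0,0,255],[0,0,0,0,0,0,255]]]'
python3 -c "
from h import *
plan(.440,-.0765,.03,-24.6)
for n in('side','scene'):
  c=shot(n,n+'4.png'); print(n); blobs(c,'yellow',.062,(.5,.7,-.1,.2))
c=shot('wrist','w12.png'); print('wrist'); blobs(c,'yellow',.062,(.5,.7,-.1,.2)); blobs(c,'brown',.026,(.4,.7,-.2,.2))
s=dict(np.load('pics/side4.png.npz')); print('marker',ray(s,292,278,.012),ray(s,262,254,.012))"
```

```text
time: 53.3
position: [0.4423, -0.0739, 0.1693]
tcp_rot: [0.381, -0.595, 0.595, -0.383]
wrist_force: [0.3, -0.7, -0.6]
grip_width: 0.002
t53.3 pos [ 0.4423 -0.0739  0.1693] yaw -24.6 | turn y units -0.01 | shift units [ 0.08  3.48 -0.03]
side
yellow [562. -18.] [45. 47.] ang 65.9 circ 61.0
scene
yellow [619.   95.6] [69. 59.] ang 67.1 circ 81.0
yellow [579.5  10.2] [96. 46.] ang 64.7 circ 99.0
wrist
yellow [567.9 -11.7] [47. 44.] ang 65.4 circ 62.0
brown [542.5 -64.2] [178. 103.] ang 65.5 circ 204.0
marker [ 0.35010382 -0.03543196  0.012     ] [0.3542332  0.07932917 0.012     ]
```

Both new tins read as seated: scene offsets match the earlier seated oblong, and the square's lid is at about (617,92). I'll lower beside the near side of the free end and push home.

```bash
python3 -m jog '[[[0,0,0,0.08,0.8,-0.03,255],[0,0,0,0,0.9,0,255],[0,0,0,0,0.9,0,255],[0,0,0,0,0.6,0,255],[0,0,0,0,0.3,0,255],[0,0,0,0,0,0,255],[0,0,0,0,0,0,255],[0,0,0,0,0,0.2,255],[0,0,0,0,0,0.2,255],[0,0,0,0,0,0.1,255],[0,0,0,0,0,0.1,255],[0,0,0,0,0,0.1,255]]]'
python3 -m jog '[[[0,0,0,0.01,0,0.1,255],[0,0,0,0.01,0,0.1,255],[0,0,0,0.01,0,0.1,255],[0,0,0,0.01,0,0.1,255],[0,0,0,0.01,0,0.1,255],[0,0,0,0.01,0,0.1,255],[0,0,0,0.01,0,0.1,255],[0,0,0,0.01,0,0.1,255],[0,0,0,0.01,0,0.1,255],[0,0,0,0.01,0,0.1,255],[0,0,0,0,0,0.1,255],[0,0,0,0,0,0.1,255]]]'
python3 -c "
from h import *
plan(.592,-.142,.03,-24.6)"
```

```text
time: 54.45
position: [0.4651, -0.0881, 0.0291]
tcp_rot: [-0.382, 0.595, -0.595, 0.382]
wrist_force: [-5.7, 3.5, 7.7]
grip_width: -0.005
time: 55.45
position: [0.5067, -0.1122, 0.0282]
tcp_rot: [0.382, -0.595, 0.595, -0.382]
wrist_force: [-2.5, 0.8, -1.3]
grip_width: -0.003
t55.5 pos [ 0.5067 -0.1122  0.0282] yaw -24.6 | turn y units -0.00 | shift units [-0.21 -0.04  2.25]
```

```bash
python3 -m jog '[[[0,0,0,-0.01,0,0.1,255],[0,0,0,-0.01,0,0.1,255],[0,0,0,-0.01,0,0.1,255],[0,0,0,-0.01,0,0.1,255],[0,0,0,-0.01,0,0.1,255],[0,0,0,-0.01,0,0.1,255],[0,0,0,-0.01,0,0.1,255],[0,0,0,-0.01,0,0.1,255],[0,0,0,-0.01,0,0.1,255],[0,0,0,-0.01,0,0.1,255],[0,0,0,-0.015,0,0.1,255],[0,0,0,-0.015,0,0.1,255],[0,0,0,-0.015,0,0.1,255],[0,0,0,-0.015,0,0.1,255],[0,0,0,-0.015,0,0.1,255],[0,0,0,-0.015,0,0.1,255],[0,0,0,0,0,0,255]]]'
python3 -c "
from h import *
plan(.592,-.142,.03,-24.6)"
```

```text
time: 56.87
position: [0.5695, -0.1314, 0.0287]
tcp_rot: [0.381, -0.595, 0.595, -0.383]
wrist_force: [0.3, -1.0, -0.5]
grip_width: 0.001
t56.9 pos [ 0.5695 -0.1314  0.0287] yaw -24.6 | turn y units 0.00 | shift units [ 0.01 -0.03  0.62]
```

Nearly home. I'll make small steps with force checks until it meets the fence.

```bash
python3 -m jog '[[[0,0,0,-0.02,0,0.07,255],[0,0,0,-0.02,0,0.07,255],[0,0,0,-0.02,0,0.07,255],[0,0,0,-0.02,0,0.07,255],[0,0,0,0,0,0,255]]]'
for i in 1 ; do python3 -m jog '[[[0,0,0,-0.02,0,0.06,255],[0,0,0,-0.02,0,0.06,255],[0,0,0,0,0,0,255]]]'; done
python3 -m jog '[[[0,0,0,-0.02,0,0.06,255],[0,0,0,-0.02,0,0.06,255],[0,0,0,0,0,0,255]]]'
python3 -m jog '[[[0,0,0,-0.02,0,0.05,255],[0,0,0,-0.02,0,0.05,255],[0,0,0,0,0,0,255]]]'
```

```text
time: 57.28
position: [0.5804, -0.1335, 0.0286]
tcp_rot: [0.382, -0.595, 0.596, -0.382]
wrist_force: [-4.0, -0.7, 0.6]
grip_width: -0.001
time: 57.53
position: [0.5849, -0.1343, 0.0285]
tcp_rot: [0.382, -0.595, 0.595, -0.382]
wrist_force: [-3.3, -2.0, 0.8]
grip_width: -0.002
time: 57.78
position: [0.5899, -0.1349, 0.0285]
tcp_rot: [0.382, -0.595, 0.595, -0.382]
wrist_force: [-3.9, -2.6, 1.1]
grip_width: -0.005
time: 58.03
position: [0.5915, -0.1351, 0.0282]
tcp_rot: [-0.383, 0.596, -0.594, 0.38]
wrist_force: [-7.8, -2.2, 5.1]
grip_width: 0.003
```

```bash
python3 -m jog '[[[0,0,0,-0.02,0,0.05,255],[0,0,0,-0.02,0,0.05,255],[0,0,0,0,0,0,255]]]'
python3 -m jog '[[[0,0,0,-0.02,0,0.05,255],[0,0,0,-0.02,0,0.05,255],[0,0,0,0,0,0,255],[0,0,0,0,0,0,255]]]'
```

```text
time: 58.28
position: [0.5919, -0.1353, 0.0277]
tcp_rot: [-0.385, 0.599, -0.592, 0.378]
wrist_force: [-15.3, -0.8, 10.4]
grip_width: -0.001
time: 58.62
position: [0.5922, -0.1355, 0.0272]
tcp_rot: [-0.387, 0.601, -0.59, 0.376]
wrist_force: [-19.8, 0.7, 16.3]
grip_width: -0.004
```

The force has risen to 20 N with no further motion, so the tray is against the fence. I'll back off straight, rise and check.

```bash
python3 -m jog '[[[0,0,0,0.1,0,-0.25,255],[0,0,0,0.2,0,-0.45,255],[0,0,0,0.3,0,-0.7,255],[0,0,0,0.1,0,-0.3,255],[0,0,0,0,-0.9,0,255],[0,0,0,0,-0.9,0,255],[0,0,0,0,-0.9,0,255],[0,0,0,0,-0.9,0,255],[0,0,0,-0.6,-0.9,-0.6,255],[0,0,0,-0.6,0,-0.6,255],[0,0,0,-0.6,0,-0.2,255],[0,0,0,-0.6,0,0,255],[0,0,0,0,0,0,255],[0,0,0,0,0,0,255],[0,0,0,0,0,0,255]]]'
python3 -c "
from h import *
plan(.6,0,.2,-24.6)
w=shot('wrist','w13.png'); blobs(w,'brown',.026,(.4,.72,-.2,.2)); blobs(w,'yellow',.062,(.5,.75,-.2,.2))
s=shot('side','side5.png'); blobs(s,'yellow',.062,(.5,.75,-.2,.2))
c=shot('scene','scene5.png'); blobs(c,'yellow',.062,(.5,.75,-.2,.2)); blobs(c,'brown',.026,(.4,.72,-.2,.25))
a=cv2.resize(w['img'],(480,300)); b=cv2.resize(s['img'][150:370,180:520],(464,300)); d=cv2.resize(c['img'][110:310,190:430],(480,300),interpolation=cv2.INTER_CUBIC)
im=np.zeros((600,800,3),np.uint8); im[:250,:400]=cv2.resize(w['img'],(400,250)); im[:250,400:]=cv2.resize(c['img'][130:290,210:466],(400,250)); im[250:,:]=cv2.resize(s['img'][160:315,170:524],(800,350),interpolation=cv2.INTER_CUBIC); cv2.imwrite('pics/final.png',im[:,:,::-1])"
```

```text
time: 59.87
position: [0.521, -0.0262, 0.2034]
tcp_rot: [0.381, -0.594, 0.595, -0.383]
wrist_force: [-0.6, 0.7, -1.1]
grip_width: -0.0
t59.9 pos [ 0.521  -0.0262  0.2034] yaw -24.6 | turn y units 0.01 | shift units [-1.42  0.08  1.52]
brown [650.5 -37.7] [103. 277.] ang 1.9 circ 294.0
yellow [651.7 -10.5] [44. 84.] ang 1.9 circ 92.0
yellow [639.6  60.2] [20. 54.] ang 65.5 circ 54.0
yellow [647.2 -12.6] [52. 90.] ang 1.9 circ 95.0
yellow [619.5  86. ] [58. 22.] ang 75.0 circ 58.0
yellow [662.9  62. ] [30. 12.] ang 40.0 circ 31.0
yellow [652.8  88.8] [59. 68.] ang 3.6 circ 80.0
yellow [656.8  -6.5] [50. 95.] ang 2.8 circ 98.0
brown [654.7  16.7] [105. 378.] ang 1.7 circ 384.0
```

View pics/final.png

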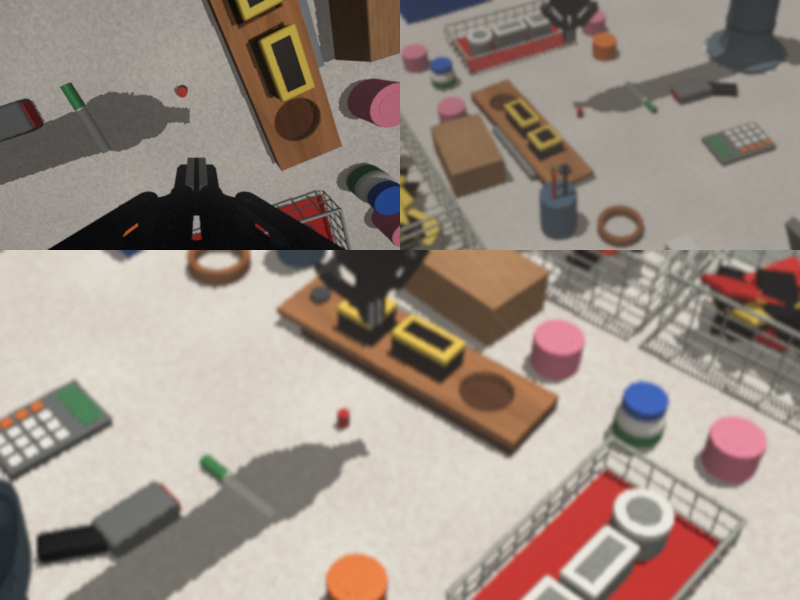

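The composite shows the tray flush along the grey fence, with the new square and oblong upright in their recesses. The round recess is empty because there was no new round tin. The old tins are in the basket, the bystanders look unmoved, and the gripper is clear. Handing in.

```bash
python3 -c "
from cell import finish_job
print(finish_job())"
```

```text
the job is handed in; nothing more can be done
None
```

The job is done and handed in at about 60 s of the 210 s allowed. I pushed the tray out onto the red stop and moved the three faded tins into the basket. I then seated the new oblong and new square in their recesses and pushed the tray home. I saw no new round tin in any view, so its recess is empty.

- **Re-grasp:** My first try at seating the square caught the recess rim (about 20 N) and tilted the tin. I set it back on the counter, re-grasped it, and it went in without resistance.
- **Last checks:**
  - The tray met the fence at about 20 N with no further motion.
  - The wrist view measured the oblong lid at exactly 84 x 44 mm at seated height.
  - The square agreed with its seated pose in the scene view only; the gripper hid it in the side view and the wrist view cut it off.
  - All three old tins were on the basket floor, and the bystanders looked unmoved by eye.
- **Small disagreement:** The measured swing came to about 26.5–27° instead of 25°. I put that down to pin play and image error and did not check it further.

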